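# Pack the dispatch crate and knock its locking pins home

## Robot

A 6-joint arm with a two-finger parallel gripper is mounted at the origin on the work surface. World frame = base frame: x ahead of the robot, y to its left, z up, the work surface at z = 0. Lengths are in m, angles in rad, forces in N, time in s.
With the tool pointing down it reaches from about 0.35 to 0.775 m from the base axis. Payload 5.5 kg.
Tool frame: the origin (TCP) lies at the very end of the fingers, on their centre line; the grasp point (between the pads) lies 19 mm behind it; z points along the fingers, x is the direction in which the jaws open and shut, and the axes are right-handed (so a half turn about z gives the same grasp; the last joint's range is limited). The gripper opens to 85 mm and grips with 20 to 120 N. Pads are 22 mm wide; open, the fingers measure 114 mm over their backs; the gripper's body (76 mm by 85 mm) begins 54 mm behind the grasp point. The pads swing forward as they close: fully open they stand 13 mm farther back than shut.
Start: joints at [-1.286, 0.313, 0.046, 1.304, 0, 1.431], TCP at [0.237, -0.524, 0.231] pointing down, gripper open.
Joint ranges: [-2.76, 2.76], [-0.86, 1.69], [-1.03, 1.26], [-2.2, 2.34], [-1.47, 1.5], [-3.14, 3.14]. Speed limits (rad/s): [2.57, 2.57, 3.14, 3.14, 3.14, 3.14].

## Interface

Orientations are given as a unit quaternion [w, x, y, z].
In Python, from workcell import monitor, eyes, ticket gives the robot as it stands.
- The arm moves only by the tool send_rows, never from a script. Its argument "targets" is a list of rows, each a list of 5 numbers: the shift along the world's x, y, z in m, then the turn about the world's z in degrees, then the closure in counts, from 0 (fully open) to 255 (shut). A call has 1 to 12 rows; each row shifts and turns the commanded pose from where the row before left it; what a row does not reach is not made up. A row lasts 1/10 s, in which the tool goes at most 50 mm and 8.59 degrees, less where a joint would pass 70% of its speed; a pose out of reach is approached as far as the arm can. A call is refused whole if a number of a shift passes 0.05 or a number of a turn 8.59, either way. A call with a gripper value outside its range is refused whole. The fingers move at their own pace and stop on an object; "newtons" is the grip in N (left out, the last holds). Time passes only in rows, so rows that do not move let the fingers close. It gives the time, the measured TCP pose, the force and the opening at its end, in the units of the state.
- monitor.get_state(): the state, without advancing time (a new reading comes with each control period).
- eyes.read_camera(name): name is "scene" or "top" or "wrist"; returns a dict with "img" (400x640x3 uint8, red, green, blue), "z_map" (400x640 float32, m along the optical axis (not along the pixel's ray), 0 where there is no reading), "camera_matrix" (3x3 intrinsics, pixels), "k1" (the pictures are not rectified: a ray, as slopes to the right and down, at radius r is drawn at 1 + k1 r^2 times it, then the intrinsics apply), "pose" (4x4, takes a point from camera to world coordinates); the wrist camera has in their place "T_tool_cam" (4x4, takes a point from camera to tool coordinates, whose origin is the TCP and whose axes are the tool frame's). Camera axes: x right, y down, z forward; pixel columns grow to the right and rows downward; lengths in m; the calibration is good to about 2 mm. A picture is of the moment at which its call begins: read the wrist's pose just before it.
- ticket.hand_in(): hands the job in, once; it reports no verdict.
Trained networks look in the newest picture that a camera, given by its name, has taken for a name from the list of things; names that differ only in an ending like _2 or _b are one class to them, and where a whole thing is asked for, a point or a joint stands for the part that bears it (a point fixed in the world has none). Each returns a list of dicts, best first, with "conf" (0 to 1); they miss things now and then, are a little off and sometimes report something else, mostly with a low value. They report only what shows in the picture. A call takes as long as a camera call. They do not tell look-alikes from the thing itself.
- eyes.spot_in(name, camera): "xyz" ([x, y, z] in m, in world coordinates, good to about 4 mm: the middle of the surface that is visible of it).
- eyes.tip_of(name, camera): "xyz" ([x, y, z] in m, in world coordinates, good to about 4 mm: a listed point, or the origin of a listed thing).
The state is a dict: "clock": time; "joint_pos": joint angles; "qvel": joint speeds; "tau": joint torques, N m; "tcp_pos": TCP position; "orientation": TCP orientation; "wrist_force": force on the tool from outside, world axes, zero at the start; "ft_torque": the same for the moment, N m; "finger_gap": finger opening in m.
Only numpy, scipy, OpenCV 4.12 (cv2) and the standard library are available. Lean on these libraries where they do the work, as an engineer would, in place of code of your own. Each camera call takes 0.05 s, during which the arm holds its last target.

## Task

Pack every small red tin and every small red-and-gold carton on the bench into the long wooden crate, all standing upright side by side on its floor; the oversize carton does not fit and stays out. Then take the mallet by its handle and knock both of the crate's orange sprung locking pins fully home with brisk blows of the mallet (never push them by hand), and stand the mallet back on its blue pad on its striking face, as you found it. Do not disturb the other goods.

Things in the scene. Friction and masses are not known exactly. Their poses are not given: they have to be found in the camera images.
- crate: Long narrow open wooden crate, fixed. Its single lane is 68 mm wide (crate x) and 345 mm long (crate y) inside; floor 6 mm above the bench; side walls 7 mm thick, tops 41 mm above the bench. Beyond each lane end is an end block 72 mm long, 82 mm wide, top 50 mm above the bench, carrying a locking pin. Origin: centre of its underside, y along the lane.
- pin_left (a joint): Sprung locking pin in the end block at crate +y (218 mm from the crate's origin): orange mushroom head 32 mm across, 10 mm thick, on a steel shaft. Value = how far it is down, m: 0 fully up, 0.020 fully home. It takes about 5 to 8 N and stays where it is driven.
- pin_right (a joint): The same locking pin in the end block at crate -y.
- pin_left_top (a point): Centre of the top of the left pin's orange head (93 mm above the bench when up, 73 mm when home).
- pin_right_top (a point): Centre of the top of the right pin's orange head.
- carton_long: Small red-and-gold carton, 60 mm (its x) by 90 mm (its y), 80 mm tall; may be absent. Origin: centre of its underside, z up.
- carton_short: Small red-and-gold carton, 60 mm (its x) by 55 mm (its y), 80 mm tall; may be absent. Origin: centre of its underside, z up.
- tin_a: Small red tin with gold lid and yellow band: upright cylinder 60 mm in diameter, 80 mm tall; may be absent. Origin: centre of its underside, z up.
- tin_b: Small red tin with gold lid and yellow band: upright cylinder 60 mm in diameter, 80 mm tall; may be absent. Origin: centre of its underside, z up.
- tin_c: Small red tin with gold lid and yellow band: upright cylinder 60 mm in diameter, 80 mm tall; may be absent. Origin: centre of its underside, z up.
- mallet: Mallet, 0.4 kg, standing on a striking face: black upright cylindrical head 54 mm across, 85 mm tall; straight level handle, section 22 mm wide by 26 mm high, runs along -x from the head to 175 mm from the head axis, its centreline 42.5 mm above the lower face. Origin: centre of the lower striking face, z up.
- pad: Blue parking pad of the mallet, 130 mm (x) by 110 mm (y), 4 mm thick, fixed. Origin: centre of its underside.
- carton_big: Oversize look-alike red-and-gold carton, 110 x 90 mm, 70 mm tall: too wide for the crate, stays where it is. Origin: centre of its underside.
- tape: Roll of clear tape lying flat, 90 mm across, 24 mm high; stays where it is.
- sauce: Amber sauce bottle with red cap, 60 mm across, 150 mm tall; stays where it is.
- candle: White upright candle, 44 mm across, 90 mm tall; stays where it is.
- pickle_jar: Green glass jar, 68 mm across, 85 mm tall; stays where it is.
Things that resemble listed ones, but are neither listed nor needed, are in the scene too. What is shaped like the tin_a but black, pink or purple is not meant.

How it is judged:
By the outcome, as a careful person would: the job done as asked, in the order asked, and still so for the second after the job is handed in, with the robot touching nothing.
Of carton_long, carton_short, tin_a, tin_b, tin_c only 3 to 5 are there at a start; the rules pass over those that are not, and their reading is None.
At some moment in a run one of carton_long, carton_short, tin_a, tin_b, tin_c may be knocked a few centimetres aside while the robot is not near it.
It also fails if it takes over 210 s, if anything falls off the work surface, if the arm or the gripper's body presses on something with over 40 N, if the wrist force passes 120 N, or if a joint passes its speed limit or range.

## Working session

There is one attempt and no reset: what is moved stays moved. The work goes in short steps, Python scripts to look and compute and a tool call to move; the robot and the scene stay as the last step left them, time stands still between calls to the robot, and variables do not carry over. Pictures are saved under pics/ and viewed, and the job is handed in when it is done.

Besides the shell and the picture viewer there is one more tool, called after ">>>" by a JSON object that holds its "api" and its "payload". send_rows: Moves the arm, as the interface text tells. Its arguments: {"type":"object","properties":{"targets":{"type":"array"},"newtons":{"type":"number"}},"required":["targets"]}

```bash
ls; mkdir -p pics; cat > h.py <<'E'
import numpy as np, cv2
from workcell import monitor, eyes, ticket
def snap(name, fn=None):
    d=eyes.read_camera(name)
    if fn: cv2.imwrite('pics/'+fn, cv2.cvtColor(d['img'],cv2.COLOR_RGB2BGR))
    return d
def cloud(d, T=None):
    K=np.array(d['camera_matrix']); k1=d['k1']; z=d['z_map']
    if T is None: T=np.array(d['pose'])
    v,u=np.mgrid[0:z.shape[0],0:z.shape[1]]
    pts=np.stack([u,v],-1).reshape(-1,1,2).astype(np.float64)
    n=cv2.undistortPoints(pts,K,np.array([k1,0,0,0,0.])).reshape(z.shape+(2,))
    P=np.concatenate([n*z[...,None],z[...,None]],-1)
    W=P@T[:3,:3].T+T[:3,3]
    W[z==0]=np.nan
    return W
E
python3 - <<'E'
from h import *
s=monitor.get_state(); print(s)
d=snap('top','top0.png'); np.savez('top0.npz',img=d['img'],W=cloud(d)); print(d['k1'],d['pose'])
for n in ['crate','pin_left_top','pin_right_top','carton_long','carton_short','tin_a','mallet','pad','carton_big','tape','sauce','candle','pickle_jar']:
    print(n,[(np.round(r['xyz'],3).tolist(),round(r['conf'],2)) for r in eyes.tip_of(n,'top')])
d=snap('scene','scene0.png'); np.savez('scene0.npz',img=d['img'],W=cloud(d))
E
```

```text
pics
{'clock': 0.0, 'joint_pos': array([-1.28561980e+00,  3.13988524e-01,  4.49730315e-02,  1.30358508e+00,
        1.08985459e-05,  1.43121028e+00]), 'qvel': array([-0.00053358,  0.00131573,  0.00184204, -0.00125544,  0.00179235,
       -0.00197687]), 'tau': array([ 2.18900468e-04, -4.80626142e+01,  2.98534799e+01,  1.91593630e-02,
        9.49615639e-06,  5.17593392e-06]), 'tcp_pos': array([ 0.23681759, -0.52341159,  0.23041319]), 'orientation': array([-5.93935607e-04,  8.40268797e-01, -5.42169286e-01, -6.79039251e-04]), 'wrist_force': array([ 0.28256553, -0.63329323, -0.53111205]), 'ft_torque': array([0.01209952, 0.0192368 , 0.00756124]), 'finger_gap': 0.0855587060056736}
-0.03788822804590787 [[ 2.38656106e-04 -9.98018251e-01  6.29246599e-02  5.32275109e-01]
 [-9.99861482e-01  8.09047405e-04  1.66241204e-02 -5.10263510e-03]
 [-1.66420846e-02 -6.29199111e-02 -9.97879815e-01  1.14951004e+00]
 [ 0.00000000e+00  0.00000000e+00  0.00000000e+00  1.00000000e+00]]
crate [([0.613, -0.033, 0.0], 0.97)]
pin_left_top [([0.735, -0.164, 0.0], 0.58), ([0.595, 0.186, 0.092], 0.51)]
pin_right_top [([0.634, -0.247, 0.093], 0.62)]
carton_long [([0.423, -0.033, -0.003], 0.71), ([0.591, -0.464, -0.002], 0.25)]
carton_short [([0.423, 0.372, -0.003], 0.79), ([0.44, 0.102, 0.001], 0.34)]
tin_a [([0.587, 0.387, 0.003], 0.82), ([0.443, 0.101, -0.0], 0.82), ([0.711, 0.412, 0.0], 0.75), ([0.62, 0.282, -0.0], 0.62), ([0.559, 0.49, 0.0], 0.57)]
mallet [([0.448, -0.31, 0.001], 0.55)]
pad []
carton_big [([0.591, -0.463, 0.001], 0.85), ([0.73, 0.178, 0.003], 0.45), ([0.426, -0.032, -0.001], 0.4)]
tape [([0.447, -0.161, 0.003], 0.82), ([0.737, -0.163, -0.0], 0.31)]
sauce [([0.684, -0.346, 0.001], 0.74), ([0.597, 0.184, 0.09], 0.33)]
candle [([0.737, -0.16, -0.001], 0.84), ([0.45, -0.307, 0.002], 0.39)]
pickle_jar [([0.728, 0.179, 0.005], 0.94)]
```

View pics/top0.png

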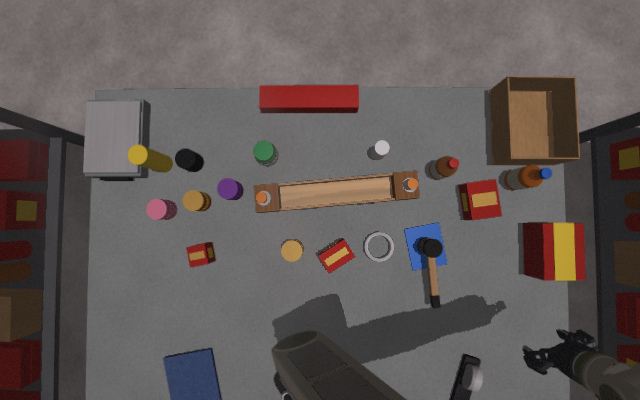

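View pics/scene0.png

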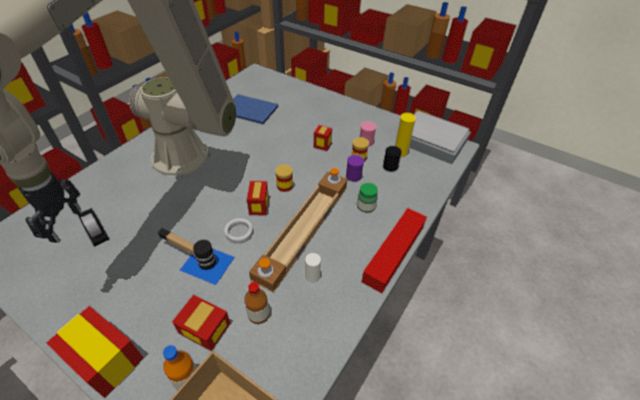

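```bash
cat >> h.py <<'E'
def blob(W,img,c,r=0.06,zlo=0.06,zhi=0.1,mask=None):
    m=(np.hypot(W[...,0]-c[0],W[...,1]-c[1])<r)&(W[...,2]>zlo)&(W[...,2]<zhi)
    if mask is not None: m&=mask
    P=W[m]
    return P,m
def rect(P):
    (c,s,a)=cv2.minAreaRect((P[:,:2]*1000).astype(np.float32))
    return np.round(c,1),np.round(s,1),round(a,1),len(P),np.round(np.median(P[:,2])*1000,1)
def circ(P):
    c,r=cv2.minEnclosingCircle((P[:,:2]*1000).astype(np.float32)); return np.round(c,1),round(r,1),len(P),np.round(np.median(P[:,2])*1000,1)
E
python3 - <<'E'
from h import *
d=np.load('top0.npz'); W=d['W'];img=d['img']
def top(c,r,z,t=0.006): return blob(W,img,c,r,z-t,z+t)[0]
print('long',rect(top((.423,-.033),.07,.08)))
print('short',rect(top((.423,.372),.06,.08)))
print('tin1',circ(top((.443,.101),.05,.08)))
print('tin2',circ(top((.587,.387),.05,.08)))
print('purple',circ(top((.62,.282),.05,.08)), 'pink',circ(top((.559,.49),.05,.08)),'black',circ(top((.711,.412),.05,.08)))
print('pinL',circ(top((.595,.186),.03,.093)),'pinR',circ(top((.634,-.247),.03,.093)))
print('mallet',circ(top((.448,-.31),.05,.089)))
P=blob(W,img,(.37,-.315),.07,.03,.075)[0]; print('handle',rect(P), P.min(0),P.max(0))
m=(np.abs(W[...,2]-.041)<.004)&(W[...,0]>.5)&(W[...,0]<.72)&(abs(W[...,1]+.03)<.3); print('walls',rect(W[m]))
m=(np.abs(W[...,2]-.05)<.004)&(W[...,0]>.5)&(W[...,0]<.72)&(abs(W[...,1]+.03)<.3); print('blocks',rect(W[m]))
b=(img[...,2]>90)&(img[...,2]>img[...,0]*1.8)&(W[...,0]>.3)&(W[...,1]<0)&(W[...,2]<.015); print('pad',rect(W[b]))
print('big',rect(top((.591,-.463),.09,.07)))
s=np.load('scene0.npz'); 
cv2.imwrite('pics/c1.png',cv2.cvtColor(cv2.resize(img[120:310,140:460],None,fx=2.5,fy=2.5,interpolation=2),cv2.COLOR_RGB2BGR))
cv2.imwrite('pics/c2.png',cv2.cvtColor(cv2.resize(s['img'][100:290,220:420],None,fx=3,fy=3,interpolation=2),cv2.COLOR_RGB2BGR))
E
```

```text
long (array([426.7, -31.8]), array([60.4, 89.9]), 32.6, 654, np.float64(78.4))
short (array([427. , 369.6]), array([60. , 56.6]), 11.5, 393, np.float64(78.7))
tin1 (array([442.2,  96.8]), 30.5, 355, np.float64(78.9))
tin2 (array([587.3, 385.3]), 31.2, 344, np.float64(79.2))
purple (array([621.9, 285.3]), 30.9, 350, np.float64(79.2)) pink (array([561.8, 494.1]), 32.1, 340, np.float64(79.3)) black (array([711.8, 410.7]), 32.1, 347, np.float64(79.2))
pinL (array([595.5, 184.1]), 15.7, 95, np.float64(90.8)) pinR (array([ 634.7, -250.3]), 15.7, 84, np.float64(89.4))
mallet (array([ 450.3, -307.4]), 26.5, 263, np.float64(87.4))
handle (array([ 368.6, -312. ]), array([137.1,  29.1]), 9.2, 385, np.float64(56.9)) [ 0.3001561  -0.33097265  0.0306888 ] [ 0.43392669 -0.28666566  0.07000545]
walls (array([653.1, -29.3]), array([158.4, 600.5]), 5.1, 595, np.float64(40.1))
blocks (array([654.2, -29.5]), array([159.8, 604.5]), 5.2, 1059, np.float64(49.0))
pad (array([ 525.9, -486. ]), array([146. , 521.5]), 23.2, 877, np.float64(2.2))
big (array([ 590.1, -462. ]), array([110.8,  91.2]), 7.3, 1146, np.float64(68.6))
```

View pics/c1.png

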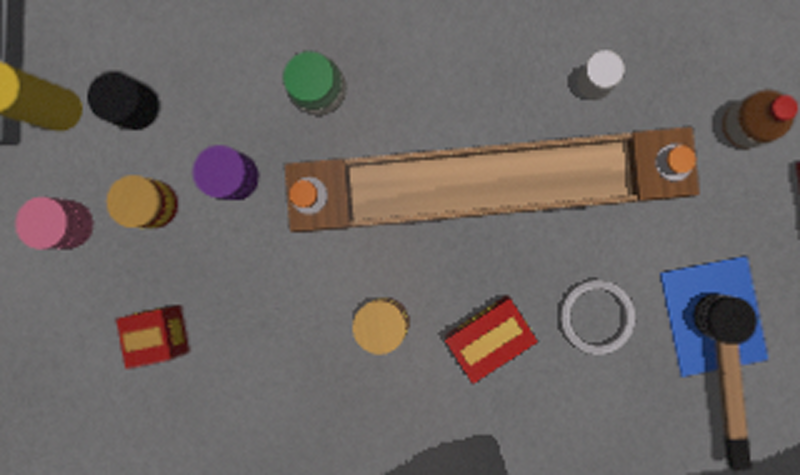

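View pics/c2.png

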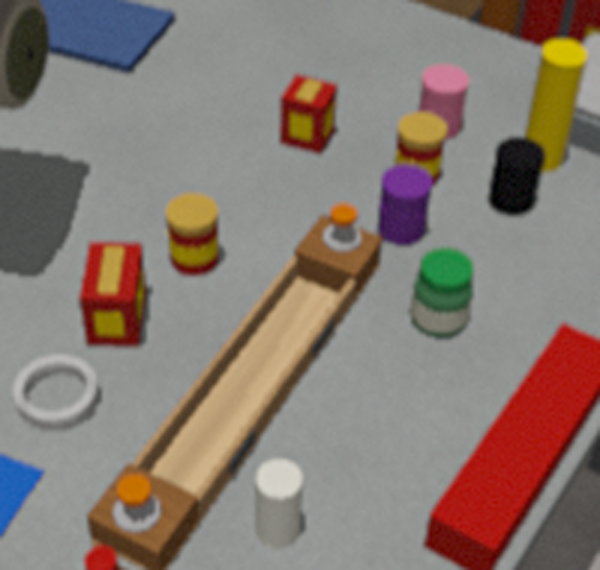

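Gold-lidded red tins are at top px (292,250) and (196,200). The purple (230,188), pink (160,209) and black (189,160) cylinders are look-alikes. The long carton is at (336,255) and the short one at (200,255). The carton at (481,200) is the 110x90 oversize one and stays. The crops confirm this. The next move also clears the view the arm blocks.

>>> {"api": "send_rows", "payload": {"targets": [[0.017,0.05,0,5.9,0],[0.017,0.05,0,5.9,0],[0.017,0.05,0,5.9,0],[0.017,0.05,0,5.9,0],[0.017,0.05,0,5.9,0],[0.017,0.05,0,5.9,0],[0.017,0.05,0,5.9,0],[0.017,0.05,0,5.9,0],[0.017,0.05,0,5.9,0],[0.017,0.05,0,5.9,0],[0.017,0.05,0,5.9,0],[0.017,0.05,0,5.9,0]], "newtons": 40}}

```text
clock: 1.95
tcp_pos: [0.4305, 0.0462, 0.2318]
orientation: [0.0, 0.999, 0.047, 0.001]
wrist_force: [1.0, -1.0, 0.3]
finger_gap: 0.0854
```

```bash
cat >> h.py <<'E'
def yaw(s):
    w,x,y,z=s['orientation']; return np.degrees(np.arctan2(2*(x*y+w*z),w*w+x*x-y*y-z*z))
def tool(s):
    from scipy.spatial.transform import Rotation as R
    w,x,y,z=s['orientation']; T=np.eye(4); T[:3,:3]=R.from_quat([x,y,z,w]).as_matrix(); T[:3,3]=s['tcp_pos']; return T
def st():
    s=monitor.get_state(); print(round(s['clock'],2),np.round(s['tcp_pos'],4),round(yaw(s),2),'F',np.round(s['wrist_force'],1),'gap',round(s['finger_gap'],4)); return s
E
python3 - <<'E'
from h import *
s=st()
d=snap('top','top1.png'); np.savez('top1.npz',img=d['img'],W=cloud(d))
print([(np.round(r['xyz'],3).tolist(),round(r['conf'],2)) for r in eyes.tip_of('tin_a','top')])
s=st(); d=snap('wrist','w1.png'); np.savez('w1.npz',img=d['img'],W=cloud(d,tool(s)@np.array(d['T_tool_cam'])))
E
```

```text
1.95 [0.4305 0.0462 0.2318] 5.39 F [ 1.  -1.   0.3] gap 0.0854
[([0.586, 0.385, 0.003], 0.77), ([0.558, 0.492, 0.002], 0.67), ([0.618, 0.281, -0.002], 0.66), ([0.711, 0.411, 0.004], 0.63), ([0.442, 0.1, -0.003], 0.46)]
2.05 [0.4311 0.0495 0.2315] 5.79 F [-0.9 -0.4  0.3] gap 0.0857
```

View pics/top1.png

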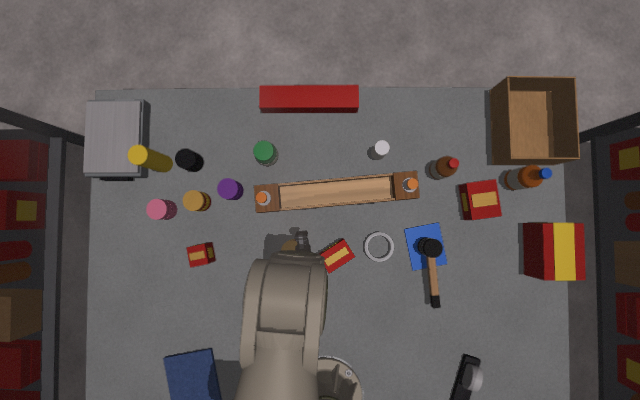

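View pics/w1.png

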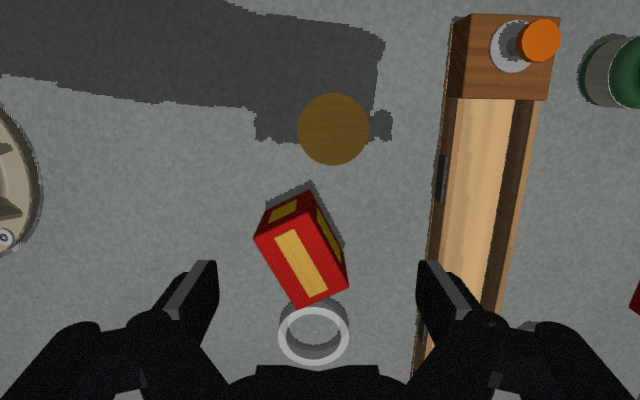

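The four targets are confirmed and nothing was hidden under the arm. In the wrist view tin 1 is at (333,129) and the long carton at (302,255). I'll cross-check the positions.

```bash
python3 - <<'E'
from h import *
st()
d=np.load('w1.npz'); W=d['W'];img=d['img']
def top(c,r,z,t=0.006): return blob(W,img,c,r,z-t,z+t)[0]
print('long',rect(top((.423,-.033),.07,.08)))
print('tin1',circ(top((.443,.101),.05,.08)))
print('pinL',circ(top((.595,.186),.03,.093)))
E
```

```text
2.1 [0.4304 0.0471 0.2314] 5.54 F [-0.2 -0.5  0.5] gap 0.0853
long (array([424.3, -32.1]), array([59.7, 89.6]), 32.9, 5199, np.float64(79.3))
tin1 (array([439.4,  96.2]), 30.7, 4133, np.float64(79.6))
pinL (array([592.8, 183.7]), 16.7, 1392, np.float64(90.7))
```

>>> {"api": "send_rows", "payload": {"targets": [[0,0,0,0,0],[0,0,0,0,0]]}}

```text
clock: 2.3
tcp_pos: [0.4299, 0.0431, 0.2313]
orientation: [0.0, 0.999, 0.044, -0.0]
wrist_force: [0.2, 0.6, -0.6]
finger_gap: 0.0854
```

>>> {"api": "send_rows", "payload": {"targets": [[0.005,0.027,0,0,0],[0.005,0.026,0,0,0],[0,0,-0.04,0,0],[0,0,-0.04,0,0],[0,0,-0.04,0,0],[0,0,-0.03,0,0],[0,0,-0.02,0,0],[0,0,-0.014,0,0],[0,0,0,0,0],[0,0,0,0,0]]}}

```text
clock: 3.3
tcp_pos: [0.4403, 0.0958, 0.0476]
orientation: [0.0, 0.999, 0.043, -0.0]
wrist_force: [0.3, -0.2, 0.2]
finger_gap: 0.0859
```

```bash
python3 - <<'E'
from h import *
st(); d=snap('wrist','w2.png'); st()
E
```

```text
3.3 [0.4403 0.0958 0.0476] 4.97 F [ 0.3 -0.2  0.2] gap 0.0859
3.35 [0.4408 0.0961 0.0481] 5.0 F [ 0.3 -0.2  0.1] gap 0.0855
```

View pics/w2.png

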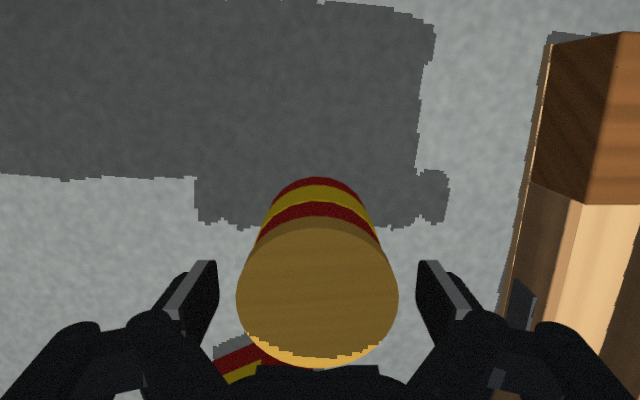

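>>> {"api": "send_rows", "payload": {"targets": [[0,0,0,0,255],[0,0,0,0,255],[0,0,0,0,255],[0,0,0,0,255],[0,0,0,0,255],[0,0,0,0,255],[0,0,0,0,255],[0,0,0.03,0,255],[0,0,0.05,0,255],[0,0,0.04,0,255],[0,0,0,0,255]], "newtons": 40}}

```text
clock: 4.45
tcp_pos: [0.4439, 0.0975, 0.1731]
orientation: [0.0, 0.999, 0.045, 0.005]
wrist_force: [0.7, -0.5, -2.3]
finger_gap: 0.0586
```

>>> {"api": "send_rows", "payload": {"targets": [[0.035,-0.03,0,0,255],[0.035,-0.03,0,0,255],[0.035,-0.03,0,0,255],[0.035,-0.03,0,0,255],[0.034,-0.03,0,0,255],[0,0,0,0,255],[0,0,0,0,255],[0,0,0,0,255]]}}

```text
clock: 5.25
tcp_pos: [0.6128, -0.0521, 0.1664]
orientation: [-0.0, 0.999, 0.045, -0.001]
wrist_force: [0.1, -0.3, -2.4]
finger_gap: 0.0591
```

```bash
python3 - <<'E'
from h import *
s=st(); d=snap('wrist','w3.png'); W=cloud(d,tool(s)@np.array(d['T_tool_cam'])); np.savez('w3.npz',img=d['img'],W=W); st()
E
```

```text
5.25 [ 0.6128 -0.0521  0.1664] 5.17 F [ 0.1 -0.3 -2.4] gap 0.0591
5.3 [ 0.6129 -0.0518  0.1669] 5.2 F [ 0.  -0.  -1.9] gap 0.0589
```

View pics/w3.png

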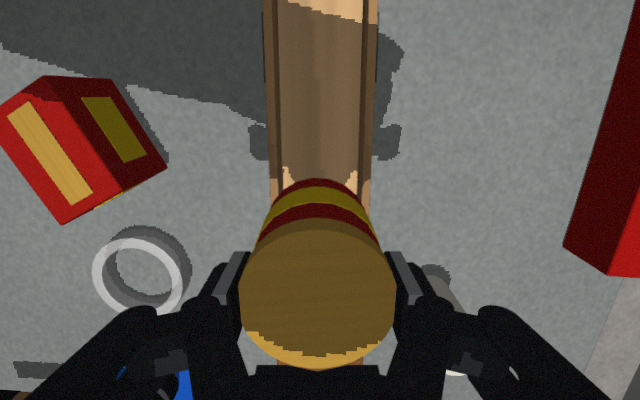

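```bash
cat >> h.py <<'E'
def walls(W,C=(.6135,-.0333),a=5.16,ylim=(-.16,.17)):
    a=np.radians(a);u=np.array([np.cos(a),np.sin(a)]);v=np.array([-u[1],u[0]])
    q=W[...,:2]-np.array(C); x=q@u; y=q@v
    m=(abs(W[...,2]-.041)<.004)&(abs(x)<.06)&(y>ylim[0])&(y<ylim[1])
    out=[]
    for sgn in (-1,1):
        k=m&(x*sgn>0); 
        if k.sum()<30: out.append(None);continue
        p=np.polyfit(y[k],x[k],1); out.append((k.sum(),np.round(np.percentile(x[k],[2,50,98])*1000,1),'slope deg',round(np.degrees(p[0]),2),'yr',np.round([y[k].min(),y[k].max()],3)))
    return out
E
python3 - <<'E'
from h import *
d=np.load('w3.npz');print(*walls(d['W']),sep='\n'); d=np.load('top0.npz');print(*walls(d['W']),sep='\n')
W=np.load('w3.npz')['W']; P=blob(W,0,(.613,-.052),.05,.18,.215)[0]; print(circ(P))
E
```

```text
(np.int64(1907), array([-41.8, -38.1, -34.7]), 'slope deg', np.float64(0.11), 'yr', array([-0.033,  0.121]))
(np.int64(2002), array([32.9, 36.3, 39.8]), 'slope deg', np.float64(0.03), 'yr', array([-0.043,  0.121]))
(np.int64(226), array([-39.2, -35.9, -32.4]), 'slope deg', np.float64(0.0), 'yr', array([-0.158,  0.169]))
(np.int64(236), array([35.6, 39. , 42.5]), 'slope deg', np.float64(0.01), 'yr', array([-0.16 ,  0.168]))
(array([612.5, -46.1]), 49.6, 23251, np.float64(197.4))
```

```bash
python3 - <<'E'
from h import *
d=np.load('w3.npz');W=d['W'];img=d['img'].astype(int)
g=(img[...,0]>60)&(img[...,2]<img[...,0]*.55)&(img[...,1]>img[...,0]*.6)
P,m=blob(W,0,(.613,-.052),.045,.19,.21,g); print(np.median(P[:,2])); P=P[abs(P[:,2]-np.median(P[:,2]))<.003]; print(circ(P),P[:,:2].min(0),P[:,:2].max(0))
E
```

```text
0.19733761045378095
(array([613., -53.]), 31.3, 17735, np.float64(197.4)) [ 0.58253168 -0.08389945] [ 0.64273237 -0.02173575]
```

>>> {"api": "send_rows", "payload": {"targets": [[0.0015,-0.001,-0.03,0,255],[0,0,-0.03,0,255],[0,0,-0.025,0,255],[0,0,-0.015,0,255],[0,0,-0.008,0,255],[0,0,-0.004,0,255],[0,0,0,0,255],[0,0,0,0,255]]}}

```text
clock: 6.1
tcp_pos: [0.6163, -0.0538, 0.0565]
orientation: [0.0, 0.999, 0.045, 0.001]
wrist_force: [-0.7, 0.7, -1.9]
finger_gap: 0.0589
```

```bash
python3 - <<'E'
from h import *
s=st(); d=snap('wrist','w4.png'); st()
E
```

```text
6.1 [ 0.6163 -0.0538  0.0565] 5.16 F [-0.7  0.7 -1.9] gap 0.0589
6.15 [ 0.6164 -0.0539  0.0566] 5.15 F [-0.2  0.  -2.5] gap 0.0589
```

View pics/w4.png

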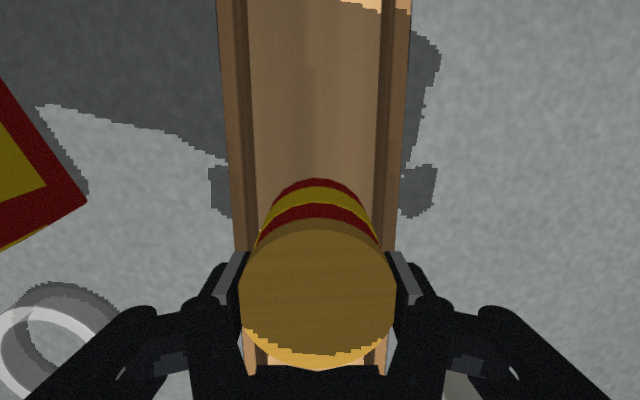

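>>> {"api": "send_rows", "payload": {"targets": [[0,0,-0.0022,0,255],[0,0,0,0,255],[0,0,0,0,180],[0,0,0,0,60],[0,0,0,0,0],[0,0,0,0,0],[0,0,0.02,0,0],[0,0,0.04,0,0],[0,0,0.05,0,0],[0,0,0.05,0,0],[0,0,0.02,0,0]]}}

```text
clock: 7.25
tcp_pos: [0.6175, -0.0543, 0.2387]
orientation: [0.001, 0.999, 0.045, 0.004]
wrist_force: [-0.2, 0.1, -0.4]
finger_gap: 0.0852
```

>>> {"api": "send_rows", "payload": {"targets": [[-0.045,0.005,0,5,0],[-0.048,0.006,0,7,0],[-0.048,0.006,0,7,0],[-0.049,0.005,0,8.4,0],[0,0,0,0,0],[0,0,0,0,0],[0,0,0,0,0]]}}

```text
clock: 7.95
tcp_pos: [0.4269, -0.0322, 0.2336]
orientation: [0.0, 0.96, 0.28, 0.001]
wrist_force: [1.1, -0.4, 0.3]
finger_gap: 0.0853
```

```bash
python3 - <<'E'
from h import *
s=st(); d=snap('wrist','w5.png'); W=cloud(d,tool(s)@np.array(d['T_tool_cam']))
P=blob(W,0,(.425,-.032),.075,.073,.086)[0]; print(rect(P))
d=snap('top','top2.png'); W=cloud(d)
def top(c,r,z,t=0.006): return blob(W,0,c,r,z-t,z+t)[0]
print('short',rect(top((.423,.372),.06,.08)))
print('tin2',circ(top((.587,.387),.05,.08)))
print('tin1',circ(top((.615,-.054),.05,.086)))
s=st()
E
```

```text
7.95 [ 0.4269 -0.0322  0.2336] 32.49 F [ 1.1 -0.4  0.3] gap 0.0853
(array([424.1, -32.7]), array([60.2, 89.8]), 32.7, 6522, np.float64(79.4))
short (array([427. , 369.1]), array([60.2, 57.8]), 11.4, 398, np.float64(78.7))
tin2 (array([587.1, 385.4]), 31.1, 342, np.float64(79.2))
tin1 (array([618.5, -54. ]), 30.5, 352, np.float64(84.9))
8.05 [ 0.4271 -0.0322  0.2333] 32.52 F [ 0.5 -0.5 -0.1] gap 0.0857
```

View pics/top2.png

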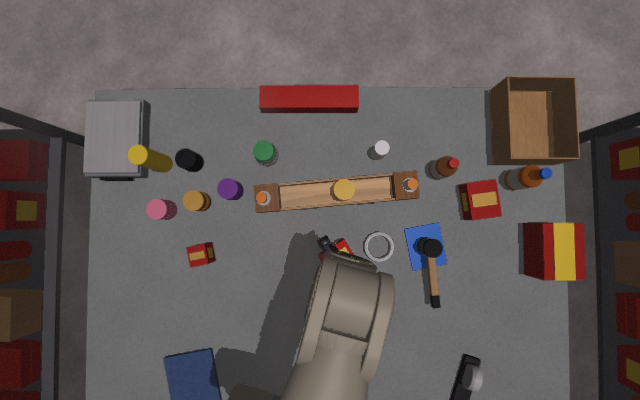

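View pics/w5.png

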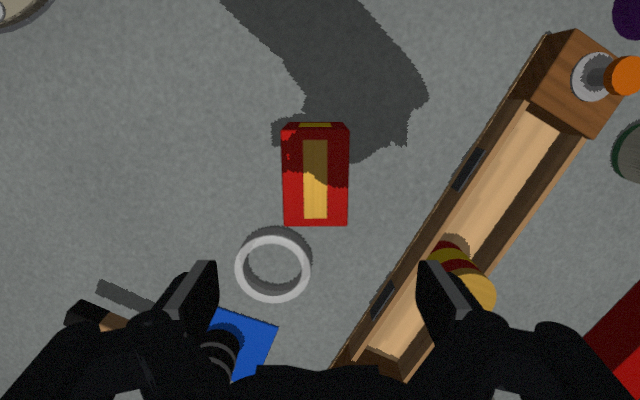

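>>> {"api": "send_rows", "payload": {"targets": [[-0.0025,0,-0.04,0,0],[0,0,-0.045,0,0],[0,0,-0.045,0,0],[0,0,-0.03,0,0],[0,0,-0.016,0,0],[0,0,-0.01,0,0],[0,0,0,0,0],[0,0,0,0,255],[0,0,0,0,255],[0,0,0,0,255],[0,0,0,0,255],[0,0,0,0,255]]}}

```text
clock: 9.25
tcp_pos: [0.4246, -0.0322, 0.0483]
orientation: [0.001, 0.96, 0.28, 0.001]
wrist_force: [2.3, 0.8, 6.2]
finger_gap: 0.0593
```

>>> {"api": "send_rows", "payload": {"targets": [[0,0,0,0,255],[0,0,0,0,255],[0,0,0.03,0,255],[0,0,0.05,0,255],[0,0,0.04,0,255],[0,0,0,0,255]]}}

```text
clock: 9.85
tcp_pos: [0.4262, -0.0327, 0.1722]
orientation: [0.002, 0.96, 0.28, 0.004]
wrist_force: [0.5, -0.3, -1.8]
finger_gap: 0.0593
```

>>> {"api": "send_rows", "payload": {"targets": [[0.0395,-0.0224,0,-5.5,255],[0.0395,-0.0224,0,-5.5,255],[0.0395,-0.0224,0,-5.5,255],[0.0395,-0.0224,0,-5.5,255],[0.0395,-0.0224,0,-5.4,255],[0,0,0,0,255],[0,0,0,0,255],[0,0,0,0,255]]}}

```text
clock: 10.65
tcp_pos: [0.6191, -0.1432, 0.1658]
orientation: [-0.001, 0.999, 0.045, -0.001]
wrist_force: [-0.5, 0.0, -1.7]
finger_gap: 0.0595
```

```bash
cat > held.py <<'E'
from h import *
import sys
n=sys.argv[1]
s=st(); d=snap('wrist',n+'.png'); W=cloud(d,tool(s)@np.array(d['T_tool_cam'])); np.savez(n+'.npz',img=d['img'],W=W); st()
print(*walls(W),sep='\n')
C=np.array([.6126,-.0333]); a=np.radians(5.16);u=np.array([np.cos(a),np.sin(a)]);v=np.array([-u[1],u[0]])
q=s['tcp_pos'][:2]-C; print('tcp in crate mm',np.round([q@u*1000,q@v*1000],1))
im=d['img'].astype(int); h=float(sys.argv[2]); t=s['tcp_pos']
m=(abs(W[...,2]-(t[2]+h))<.006)&(np.hypot(W[...,0]-t[0],W[...,1]-t[1])<.075)&(im[...,0]>im[...,2]*1.7)
P=W[m]; P=P[abs(P[:,2]-np.median(P[:,2]))<.003]; print('held top',rect(P),circ(P))
E
python3 held.py w6 .032
```

```text
10.65 [ 0.6191 -0.1432  0.1658] 5.17 F [-0.5  0.  -1.7] gap 0.0595
10.7 [ 0.6192 -0.143   0.1665] 5.18 F [-0.3 -0.  -0.9] gap 0.0592
(np.int64(1459), array([-41.5, -37.9, -34.5]), 'slope deg', np.float64(-0.28), 'yr', array([-0.078,  0.029]))
(np.int64(1196), array([33.1, 37. , 40.1]), 'slope deg', np.float64(0.2), 'yr', array([-0.082,  0.029]))
tcp in crate mm [  -3.4 -110. ]
held top (array([ 618.7, -138.6]), array([61. , 80.5]), 5.6, 28528, np.float64(196.8)) (array([ 618.5, -139.1]), 49.1, 28528, np.float64(196.8))
```

View pics/w6.png

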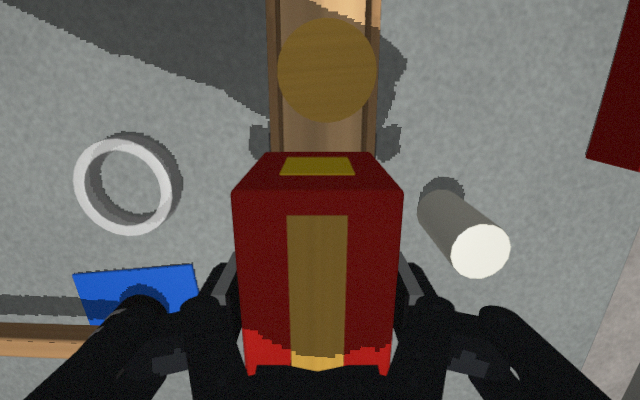

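>>> {"api": "send_rows", "payload": {"targets": [[0.0018,-0.001,-0.03,0,255],[0,0,-0.03,0,255],[0,0,-0.02,0,255],[0,0,-0.012,0,255],[0,0,0,0,255],[0,0,0,0,255]]}}

```text
clock: 11.3
tcp_pos: [0.6226, -0.1447, 0.0763]
orientation: [0.0, 0.999, 0.045, 0.001]
wrist_force: [-0.7, -0.8, -1.4]
finger_gap: 0.0595
```

```bash
python3 held.py w7 .032
```

```text
11.3 [ 0.6226 -0.1447  0.0763] 5.16 F [-0.7 -0.8 -1.4] gap 0.0595
11.35 [ 0.6232 -0.145   0.0768] 5.15 F [ 0.6 -1.2 -1.6] gap 0.0596
(np.int64(2069), array([-41.4, -38.3,  -7.9]), 'slope deg', np.float64(-5.37), 'yr', array([-0.079,  0.007]))
(np.int64(1316), array([ 5.6, 36.6, 40.1]), 'slope deg', np.float64(6.72), 'yr', array([-0.081,  0.006]))
tcp in crate mm [  -0.  -111.9]
held top (array([ 621.9, -140.2]), array([61.2, 80.5]), 5.4, 28528, np.float64(107.4)) (array([ 622. , -140.4]), 49.1, 28528, np.float64(107.4))
```

View pics/w7.png

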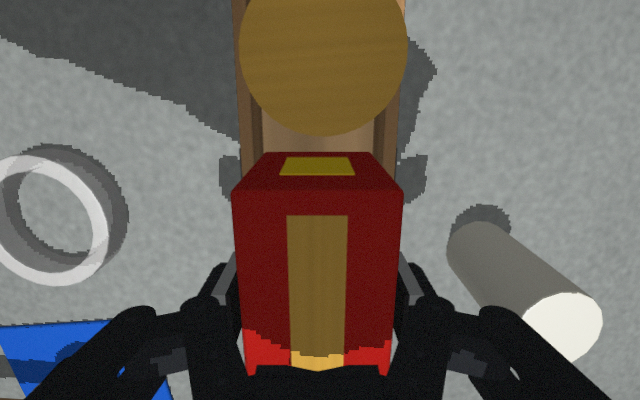

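Carton long is centred over the lane with a gap to tin 1. Lowering and releasing.

>>> {"api": "send_rows", "payload": {"targets": [[0,0,-0.012,0,255],[0,0,-0.007,0,255],[0,0,-0.003,0,255],[0,0,0,0,255],[0,0,0,0,255]]}}

```text
clock: 11.85
tcp_pos: [0.6224, -0.1448, 0.0542]
orientation: [0.0, 0.999, 0.045, 0.0]
wrist_force: [-1.2, 1.9, 7.3]
finger_gap: 0.0595
```

>>> {"api": "send_rows", "payload": {"targets": [[0,0,0,0,180],[0,0,0,0,60],[0,0,0,0,0],[0,0,0,0,0],[0,0,0.02,0,0],[0,0,0.04,0,0],[0,0,0.05,0,0],[0,0,0.05,0,0],[0,0,0.02,0,0]]}}

```text
clock: 12.75
tcp_pos: [0.6243, -0.1456, 0.2389]
orientation: [0.002, 0.999, 0.045, 0.004]
wrist_force: [0.4, -0.3, -0.5]
finger_gap: 0.0855
```

>>> {"api": "send_rows", "payload": {"targets": [[-0.003,0.045,0,0,0],[-0.003,0.045,0,0,0],[-0.003,0.045,0,0,0],[-0.003,0.045,0,0,0],[-0.003,0.045,0,0,0],[-0.003,0.045,0,0,0],[-0.003,0.045,0,0,0],[-0.003,0.045,0,0,0],[-0.003,0.045,0,0,0],[-0.003,0.045,0,0,0],[-0.003,0.04,0,0,0],[-0.003,0.04,0,0,0]]}}

```text
clock: 13.95
tcp_pos: [0.586, 0.387, 0.2328]
orientation: [0.0, 0.999, 0.045, -0.0]
wrist_force: [-0.2, -0.4, -0.6]
finger_gap: 0.0854
```

>>> {"api": "send_rows", "payload": {"targets": [[0,0,0,0,0],[0,0,0,0,0],[0,0,0,0,0]]}}

```text
clock: 14.25
tcp_pos: [0.5866, 0.3843, 0.2329]
orientation: [0.0, 0.999, 0.044, -0.0]
wrist_force: [0.3, -0.4, 0.0]
finger_gap: 0.0851
```

```bash
cat > look.py <<'E'
from h import *
import sys
n=sys.argv[1]
s=st(); d=snap('wrist',n+'_w.png'); W=cloud(d,tool(s)@np.array(d['T_tool_cam'])); np.savez(n+'_w.npz',img=d['img'],W=W)
d=snap('top',n+'_t.png'); V=cloud(d); np.savez(n+'_t.npz',img=d['img'],W=V); s=st()
for k,X in (('wrist',W),('top',V)):
  for nm,c,z,r,f in (('short',(.425,.37),.08,.06,rect),('tin2',(.587,.385),.08,.05,circ),('in tin1',(.616,-.054),.086,.05,circ),('in long',(.6225,-.145),.086,.07,rect),('in tin2',(.609,.02),.086,.05,circ),('in short',(.602,.096),.086,.055,rect)):
    P=blob(X,0,c,r,z-.006,z+.006)[0]
    if len(P)>100: print(k,nm,f(P))
E
python3 look.py l8
```

```text
14.25 [0.5866 0.3843 0.2329] 5.1 F [ 0.3 -0.4  0. ] gap 0.0851
14.35 [0.5869 0.3837 0.2333] 5.04 F [ 1.1  0.3 -0.9] gap 0.0853
wrist short (array([425.6, 370.6]), array([61.1, 55.7]), 11.5, 3958, np.float64(79.4))
wrist tin2 (array([584.2, 385.4]), 30.8, 3638, np.float64(79.6))
top short (array([427. , 369.2]), array([60.4, 56.3]), 10.7, 395, np.float64(78.6))
top tin2 (array([587.1, 385.2]), 30.9, 345, np.float64(79.3))
top in tin1 (array([618.4, -64.2]), 39.8, 362, np.float64(84.9))
top in long (array([ 623.4, -132.8]), array([ 59.8, 113.5]), 5.1, 671, np.float64(84.8))
```

View pics/l8_w.png

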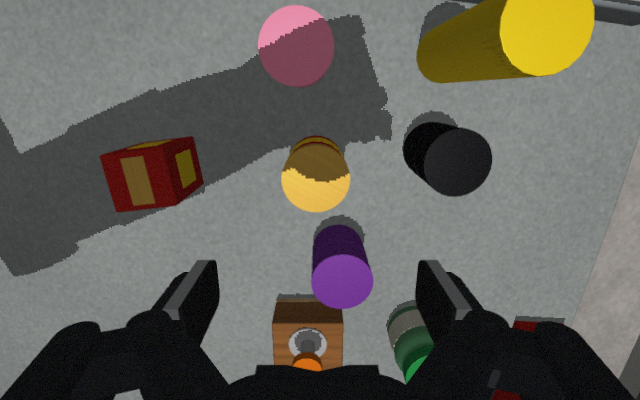

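View pics/l8_t.png

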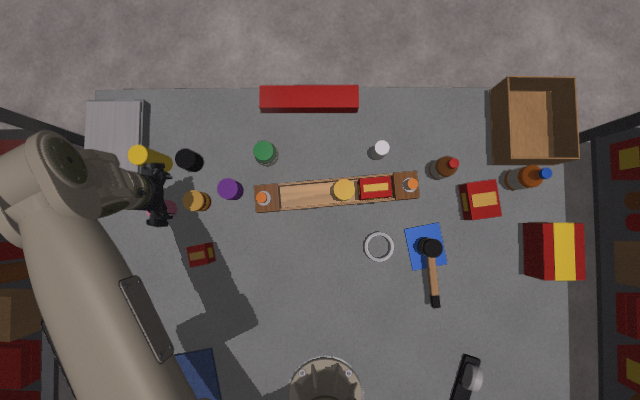

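```bash
python3 - <<'E'
from h import *
d=np.load('top0.npz');W=d['W']
for c in [(138,155),(150,160),(165,162)]: print(W[c[1],c[0]])
m=(W[...,0]>.6)&(W[...,0]<.8)&(W[...,1]>.45)&(W[...,1]<.62)&(W[...,2]>.13); print(circ(W[m]),W[m].max(0))
E
```

```text
[0.70432058 0.50479825 0.17227419]
[0.69567905 0.48671596 0.14016617]
[0.70307322 0.48159516 0.05532814]
(array([708. , 508.1]), 29.3, 428, np.float64(168.1)) [0.73285407 0.53610772 0.1748436 ]
```

>>> {"api": "send_rows", "payload": {"targets": [[-0.002,0.001,-0.04,0,0],[0,0,-0.045,0,0],[0,0,-0.045,0,0],[0,0,-0.03,0,0],[0,0,-0.016,0,0],[0,0,-0.009,0,0],[0,0,0,0,0],[0,0,0,0,255],[0,0,0,0,255],[0,0,0,0,255],[0,0,0,0,255],[0,0,0,0,255]]}}

```text
clock: 15.55
tcp_pos: [0.5856, 0.3866, 0.0503]
orientation: [-0.001, 0.999, 0.045, 0.002]
wrist_force: [-0.3, -0.9, 6.6]
finger_gap: 0.0588
```

>>> {"api": "send_rows", "payload": {"targets": [[0,0,0,0,255],[0,0,0,0,255],[0,0,0.03,0,255],[0,0,0.05,0,255],[0,0,0.05,0,255],[0,0,0,0,255]]}}

```text
clock: 16.15
tcp_pos: [0.588, 0.3882, 0.1875]
orientation: [-0.003, 0.999, 0.045, 0.007]
wrist_force: [-0.4, 0.6, -0.7]
finger_gap: 0.0593
```

>>> {"api": "send_rows", "payload": {"targets": [[0.003,-0.0454,0,0,255],[0.003,-0.0454,0,0,255],[0.003,-0.0454,0,0,255],[0.003,-0.0454,0,0,255],[0.003,-0.0454,0,0,255],[0.003,-0.0454,0,0,255],[0.003,-0.0454,0,0,255],[0.003,-0.0454,0,0,255],[0,0,-0.03,0,255],[0,0,-0.03,0,255],[0,0,0,0,255],[0,0,0,0,255]]}}

```text
clock: 17.35
tcp_pos: [0.6077, 0.0231, 0.1178]
orientation: [-0.0, 0.999, 0.045, -0.001]
wrist_force: [0.2, -0.2, -0.5]
finger_gap: 0.0587
```

```bash
python3 held.py w9 .03
```

```text
17.35 [0.6077 0.0231 0.1178] 5.15 F [ 0.2 -0.2 -0.5] gap 0.0587
17.4 [0.6088 0.0232 0.119 ] 5.17 F [ 0.8  0.3 -1.1] gap 0.059
(np.int64(2314), array([-41.5, -38. , -34.6]), 'slope deg', np.float64(0.04), 'yr', array([-0.076,  0.17 ]))
(np.int64(2291), array([33. , 36.3, 39.9]), 'slope deg', np.float64(-0.04), 'yr', array([0.038, 0.17 ]))
tcp in crate mm [ 0.2 56.6]
held top (array([607.5,  22.5]), array([61.7, 61.8]), 42.1, 17427, np.float64(147.0)) (array([601.9,  23.5]), 37.1, 17427, np.float64(147.0))
```

View pics/w9.png

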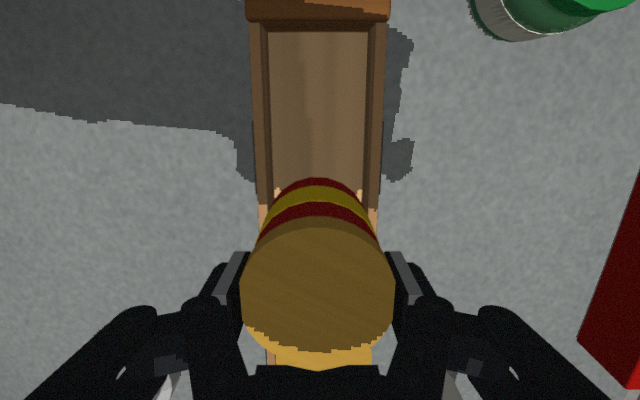

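>>> {"api": "send_rows", "payload": {"targets": [[-0.0005,0,-0.025,0,255],[0,0,-0.02,0,255],[0,0,-0.01,0,255],[0,0,-0.005,0,255],[0,0,0,0,255],[0,0,0,0,255]]}}

```text
clock: 18.0
tcp_pos: [0.6088, 0.023, 0.0593]
orientation: [0.0, 0.999, 0.045, 0.001]
wrist_force: [0.5, 0.3, -0.9]
finger_gap: 0.0589
```

>>> {"api": "send_rows", "payload": {"targets": [[0,0,-0.003,0,255],[0,0,-0.0015,0,255],[0,0,0,0,255],[0,0,0,0,255]]}}

```text
clock: 18.4
tcp_pos: [0.6091, 0.0228, 0.0562]
orientation: [0.0, 0.999, 0.045, 0.002]
wrist_force: [-2.5, -0.6, 9.3]
finger_gap: 0.059
```

>>> {"api": "send_rows", "payload": {"targets": [[0,0,0,0,180],[0,0,0,0,60],[0,0,0,0,0],[0,0,0,0,0],[0,0,0.02,0,0],[0,0,0.04,0,0],[0,0,0.05,0,0],[0,0,0.05,0,0],[0,0,0.02,0,0]]}}

```text
clock: 19.3
tcp_pos: [0.6099, 0.0227, 0.2392]
orientation: [0.001, 0.999, 0.045, 0.004]
wrist_force: [0.6, 0.5, 0.5]
finger_gap: 0.0852
```

>>> {"api": "send_rows", "payload": {"targets": [[-0.023,0.0434,0,0.8,0],[-0.023,0.0434,0,0.8,0],[-0.023,0.0434,0,0.8,0],[-0.023,0.0434,0,0.8,0],[-0.023,0.0434,0,0.8,0],[-0.023,0.0434,0,0.8,0],[-0.023,0.0434,0,0.8,0],[-0.023,0.0434,0,0.7,0],[0,0,0,0,0],[0,0,0,0,0],[0,0,0,0,0]]}}

```text
clock: 20.4
tcp_pos: [0.4243, 0.3694, 0.2334]
orientation: [0.0, 0.995, 0.099, -0.0]
wrist_force: [0.2, 0.3, -0.2]
finger_gap: 0.0856
```

```bash
python3 look.py l10
```

```text
20.4 [0.4243 0.3694 0.2334] 11.4 F [ 0.2  0.3 -0.2] gap 0.0856
20.5 [0.4248 0.3689 0.2335] 11.31 F [ 1.1  0.1 -0.2] gap 0.0856
wrist short (array([424.7, 370. ]), array([60. , 55.8]), 12.0, 4005, np.float64(79.3))
top short (array([427. , 369.5]), array([60. , 56.4]), 11.4, 402, np.float64(78.7))
top in tin1 (array([615. , -54.4]), 49.7, 371, np.float64(85.0))
top in long (array([ 623.4, -133.1]), array([ 60.1, 114. ]), 5.4, 705, np.float64(84.8))
top in tin2 (array([611.2,  22.9]), 30.6, 352, np.float64(85.2))
```

View pics/l10_w.png

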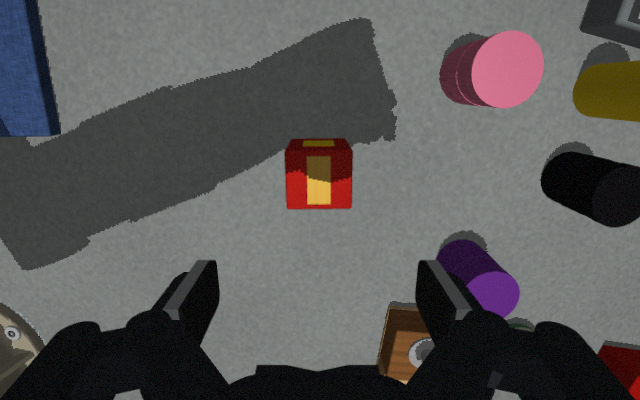

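View pics/l10_t.png

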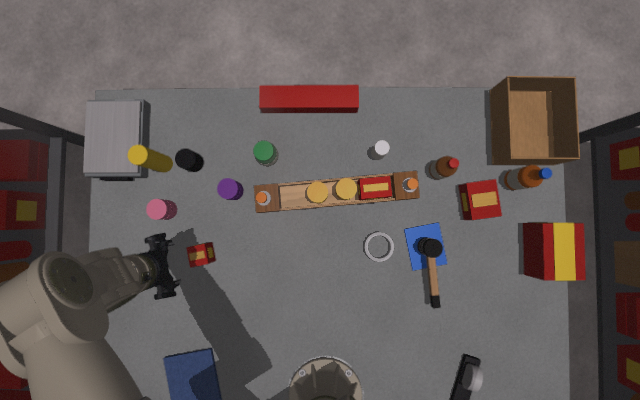

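```bash
python3 - <<'E'
from h import *
for n in ('l8_t','l10_t'):
    d=np.load(n+'.npz');W=d['W'];im=d['img'].astype(int)
    gold=(im[...,0]>100)&(im[...,1]>im[...,0]*.6)&(im[...,2]<im[...,0]*.6)
    P,m=blob(W,0,(.617,-.06),.038,.08,.092,gold); print(n,circ(P))
    P,m=blob(W,0,(.6235,-.15),.06,.08,.092,~gold|True); P=P[P[:,1]<-.098]; print(rect(P))
E
```

```text
l8_t (array([618.7, -53.9]), 30.5, 350, np.float64(85.0))
(array([ 624.5, -144.7]), array([59.8, 89.6]), 5.1, 642, np.float64(84.8))
l10_t (array([621.4, -60. ]), 30.6, 351, np.float64(85.0))
(array([ 624.5, -144.7]), array([60.1, 90.5]), 5.4, 647, np.float64(84.8))
```

>>> {"api": "send_rows", "payload": {"targets": [[0,0.001,-0.04,0.3,0],[0,0,-0.045,0,0],[0,0,-0.045,0,0],[0,0,-0.03,0,0],[0,0,-0.016,0,0],[0,0,-0.01,0,0],[0,0,0,0,0],[0,0,0,0,255],[0,0,0,0,255],[0,0,0,0,255],[0,0,0,0,255],[0,0,0,0,255]]}}

```text
clock: 21.7
tcp_pos: [0.4252, 0.3718, 0.0492]
orientation: [-0.001, 0.995, 0.102, 0.002]
wrist_force: [1.4, -1.1, 5.4]
finger_gap: 0.0593
```

>>> {"api": "send_rows", "payload": {"targets": [[0,0,0,0,255],[0,0,0,0,255],[0,0,0.03,0,255],[0,0,0.05,0,255],[0,0,0.05,0,255],[0,0,0,0,255],[0,0,0,0,255]]}}

```text
clock: 22.4
tcp_pos: [0.4244, 0.3717, 0.1789]
orientation: [-0.001, 0.995, 0.102, 0.001]
wrist_force: [-0.0, 0.6, -2.3]
finger_gap: 0.0595
```

>>> {"api": "send_rows", "payload": {"targets": [[0.0253,-0.0395,0,-0.93,255],[0.0253,-0.0395,0,-0.93,255],[0.0253,-0.0395,0,-0.93,255],[0.0253,-0.0395,0,-0.93,255],[0.0253,-0.0395,0,-0.93,255],[0.0253,-0.0395,0,-0.93,255],[0.0253,-0.0395,0,-0.93,255],[0,0,-0.03,0,255],[0,0,-0.03,0,255],[0,0,0,0,255],[0,0,0,0,255]]}}

```text
clock: 23.5
tcp_pos: [0.5991, 0.0947, 0.1157]
orientation: [-0.0, 0.999, 0.046, -0.002]
wrist_force: [0.6, 0.5, -1.8]
finger_gap: 0.0593
```

```bash
python3 held.py w11 .031
```

```text
23.5 [0.5991 0.0947 0.1157] 5.24 F [ 0.6  0.5 -1.8] gap 0.0593
23.55 [0.6004 0.095  0.1173] 5.26 F [ 0.3  0.6 -1.9] gap 0.0593
(np.int64(441), array([-41.4, -38.2, -34.8]), 'slope deg', np.float64(0.04), 'yr', array([-0.003,  0.17 ]))
(np.int64(581), array([32.9, 36.5, 39.7]), 'slope deg', np.float64(-0.92), 'yr', array([-0.001,  0.17 ]))
tcp in crate mm [ -1.9 128.7]
held top (array([594.3,  92.9]), array([70. , 56.6]), 5.7, 19286, np.float64(145.8)) (array([598.3,  94.2]), 39.7, 19286, np.float64(145.8))
```

View pics/w11.png

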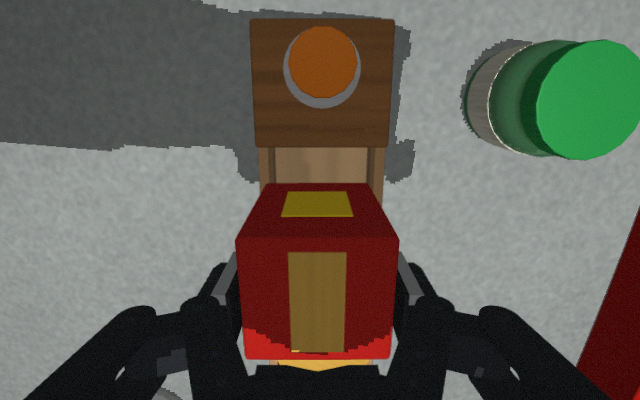

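>>> {"api": "send_rows", "payload": {"targets": [[0.0008,0,-0.025,0,255],[0,0,-0.02,0,255],[0,0,-0.01,0,255],[0,0,-0.004,0,255],[0,0,0,0,255],[0,0,-0.003,0,255],[0,0,0,0,255],[0,0,0,0,255]]}}

```text
clock: 24.35
tcp_pos: [0.6022, 0.0946, 0.0563]
orientation: [0.0, 0.999, 0.046, 0.001]
wrist_force: [0.4, -0.7, -2.9]
finger_gap: 0.0591
```

>>> {"api": "send_rows", "payload": {"targets": [[0,0,-0.0025,0,255],[0,0,0,0,255],[0,0,0,0,255]]}}

```text
clock: 24.65
tcp_pos: [0.6025, 0.0946, 0.0552]
orientation: [0.0, 0.999, 0.046, 0.001]
wrist_force: [-2.3, -1.4, 8.5]
finger_gap: 0.0594
```

>>> {"api": "send_rows", "payload": {"targets": [[0,0,0,0,180],[0,0,0,0,60],[0,0,0,0,0],[0,0,0,0,0],[0,0,0.02,0,0],[0,0,0.04,0,0],[0,0,0.05,0,0],[0,0,0.05,0,0],[0,0,0.02,0,0]]}}

```text
clock: 25.55
tcp_pos: [0.6038, 0.0947, 0.2388]
orientation: [0.0, 0.999, 0.046, 0.004]
wrist_force: [-0.2, -0.1, 0.6]
finger_gap: 0.0853
```

>>> {"api": "send_rows", "payload": {"targets": [[-0.025,-0.04,0,7.7,0],[-0.025,-0.04,0,7.7,0],[-0.025,-0.04,0,7.7,0],[-0.025,-0.04,0,7.7,0],[-0.025,-0.04,0,7.7,0],[-0.025,-0.04,0,7.7,0],[-0.025,-0.04,0,7.7,0],[-0.025,-0.04,0,7.7,0],[-0.02,-0.04,0,7.7,0],[-0.013,-0.043,0,7.7,0],[0,0,0,7.8,0],[0,0,0,0,0]]}}

```text
clock: 26.75
tcp_pos: [0.3755, -0.2986, 0.2329]
orientation: [-0.0, 0.721, 0.693, 0.0]
wrist_force: [0.3, -0.4, -0.5]
finger_gap: 0.0858
```

```bash
python3 - <<'E'
from h import *
s=st(); d=snap('wrist','w12.png'); W=cloud(d,tool(s)@np.array(d['T_tool_cam'])); np.savez('w12.npz',img=d['img'],W=W)
d=snap('top','top12.png'); V=cloud(d); np.savez('top12.npz',img=d['img'],W=V); s=st(); print(np.round(s['joint_pos'],2))
for k,X in (('wrist',W),('top',V)):
    P=blob(X,0,(.449,-.308),.05,.082,.095)[0]; 
    if len(P)>50: print(k,'head',circ(P))
    m=(X[...,2]>.05)&(X[...,2]<.068)&(np.hypot(X[...,0]-.35,X[...,1]+.31)<.085)
    P=X[m]
    if len(P)>50: print(k,'handle',rect(P),cv2.fitLine((P[:,:2]*1000).astype(np.float32),cv2.DIST_HUBER,0,.01,.01).ravel())
E
```

```text
26.75 [ 0.3755 -0.2986  0.2329] 87.68 F [ 0.3 -0.4 -0.5] gap 0.0858
26.85 [ 0.3761 -0.2971  0.233 ] 87.65 F [-0.3 -0.3 -0.1] gap 0.0853
[-0.84  0.13 -0.19  1.26  0.   -0.8 ]
wrist head (array([ 447.6, -308.3]), 26.8, 2355, np.float64(88.1))
wrist handle (array([ 352.4, -311. ]), array([159.4,  43. ]), 1.6, 4042, np.float64(58.7)) [ 9.9599814e-01  8.9373693e-02  3.4508780e+02 -3.1708557e+02]
top head (array([ 450.5, -306.9]), 26.5, 272, np.float64(87.3))
top handle (array([ 354.6, -313.7]), array([157.9,  28.1]), 8.0, 270, np.float64(57.5)) [ 9.9525529e-01  9.7297840e-02  3.5577155e+02 -3.1405920e+02]
```

View pics/w12.png

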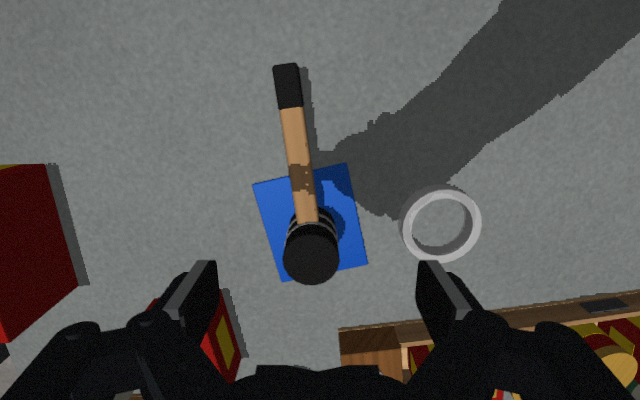

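View pics/top12.png

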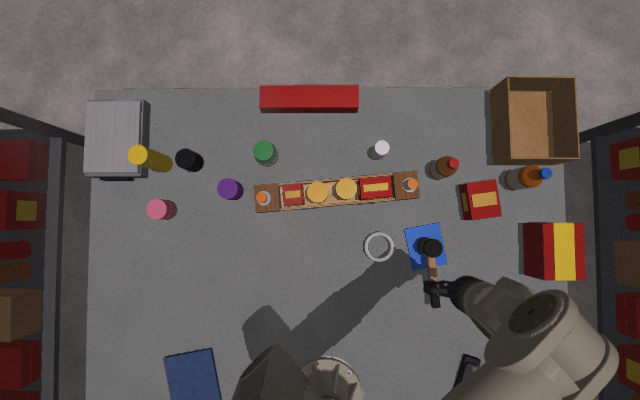

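```bash
python3 - <<'E'
from h import *
d=np.load('w12.npz');W=d['W'];im=d['img'].astype(int)
wood=(im[...,0]>im[...,2]*1.4)&(W[...,2]>.052)&(W[...,2]<.064)&(np.hypot(W[...,0]-.37,W[...,1]+.31)<.08)
P=W[wood]; x=P[:,0]
for lo in np.arange(.29,.42,.02):
    k=(x>=lo)&(x<lo+.02)
    if k.sum()>10: print(round(lo+.01,3),k.sum(),np.round(P[k,1].min(),4),np.round(P[k,1].max(),4),np.round(np.median(P[k,1]),4),np.round(np.median(P[k,2]),4))
b=(im[...,2]>70)&(im[...,2]>im[...,0]*1.8)&(W[...,2]<.015)&(np.hypot(W[...,0]-.45,W[...,1]+.31)<.12)
print('pad',rect(W[b]))
st()
E
```

```text
0.3 19 -0.3287 -0.3098 -0.3133 0.0582
0.32 520 -0.3309 -0.3082 -0.3191 0.0586
0.34 499 -0.3287 -0.3064 -0.3176 0.0586
0.36 473 -0.327 -0.3045 -0.3157 0.0586
0.38 446 -0.3255 -0.3032 -0.3138 0.0587
0.4 417 -0.3229 -0.3012 -0.3118 0.0587
0.42 241 -0.3225 -0.2932 -0.3115 0.0585
pad (array([ 448.4, -308.1]), array([131.7, 110.7]), 10.9, 5437, np.float64(3.2))
26.85 [ 0.3761 -0.2971  0.233 ] 87.65 F [-0.3 -0.3 -0.1] gap 0.0853
```

>>> {"api": "send_rows", "payload": {"targets": [[0,0,0,7.5,0],[0,0,0,0,0],[0,0,0,0,0]]}}

```text
clock: 27.15
tcp_pos: [0.3766, -0.2965, 0.2332]
orientation: [-0.0, 0.674, 0.738, 0.0]
wrist_force: [0.3, -0.3, -0.0]
finger_gap: 0.0856
```

>>> {"api": "send_rows", "payload": {"targets": [[-0.0086,-0.0185,0,0,0],[0,0,-0.04,0,0],[0,0,-0.045,0,0],[0,0,-0.045,0,0],[0,0,-0.035,0,0],[0,0,-0.022,0,0],[0,0,-0.012,0,0],[0,0,-0.006,0,0],[0,0,0,0,0],[0,0,0,0,0]], "newtons": 110}}

```text
clock: 28.15
tcp_pos: [0.3684, -0.3166, 0.0293]
orientation: [0.001, 0.674, 0.739, -0.0]
wrist_force: [-0.5, -0.2, -0.2]
finger_gap: 0.0851
```

```bash
python3 - <<'E'
from h import *
s=st(); d=snap('wrist','w13.png'); st()
E
```

```text
28.15 [ 0.3684 -0.3166  0.0293] 95.31 F [-0.5 -0.2 -0.2] gap 0.0851
28.2 [ 0.3684 -0.3168  0.0294] 95.31 F [-0.   0.6  0.3] gap 0.0854
```

View pics/w13.png

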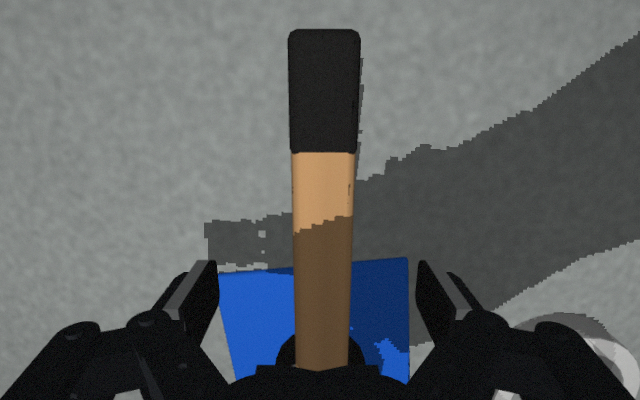

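>>> {"api": "send_rows", "payload": {"targets": [[0,0.001,-0.0015,0,0],[0,0,0,0,255],[0,0,0,0,255],[0,0,0,0,255],[0,0,0,0,255],[0,0,0,0,255],[0,0,0,0,255],[0,0,0,0,255],[0,0,0,0,255],[0,0,0,0,255],[0,0,0,0,255],[0,0,0,0,255]]}}

```text
clock: 29.4
tcp_pos: [0.3676, -0.315, 0.0268]
orientation: [0.0, 0.673, 0.739, -0.0]
wrist_force: [-3.0, 0.6, 4.9]
finger_gap: 0.0205
```

>>> {"api": "send_rows", "payload": {"targets": [[0,0,0,0,255],[0,0,0,0,255],[0,0,0,0,255]]}}

```text
clock: 29.7
tcp_pos: [0.3676, -0.315, 0.0268]
orientation: [0.0, 0.673, 0.739, -0.0]
wrist_force: [-2.5, 0.3, 4.9]
finger_gap: 0.0203
```

>>> {"api": "send_rows", "payload": {"targets": [[0,0,0.01,0,255],[0,0,0.02,0,255],[0,0,0.04,0,255],[0,0,0.045,0,255],[0,0,0.035,0,255],[0,0,0.01,0,255],[0,0,0,0,255],[0,0,0,0,255]]}}

```text
clock: 30.5
tcp_pos: [0.3668, -0.314, 0.1849]
orientation: [-0.001, 0.673, 0.739, 0.0]
wrist_force: [-0.5, -0.4, -3.9]
finger_gap: 0.0204
```

```bash
python3 - <<'E'
from h import *
s=st(); d=snap('wrist','w14.png'); d=snap('scene','s14.png'); st()
E
```

```text
30.5 [ 0.3668 -0.314   0.1849] 95.33 F [-0.5 -0.4 -3.9] gap 0.0204
30.6 [ 0.3666 -0.3137  0.1843] 95.33 F [-0.3  0.3 -3.6] gap 0.0208
```

View pics/w14.png

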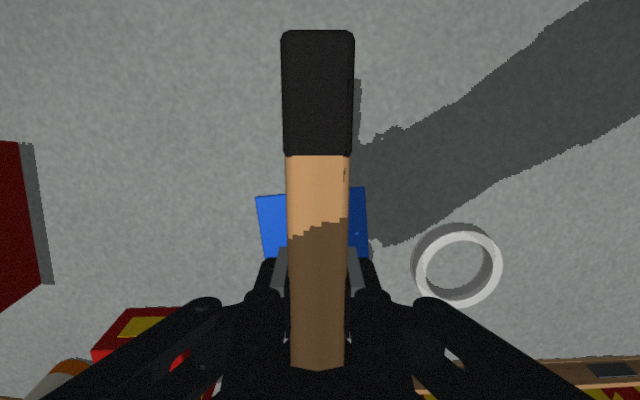

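View pics/s14.png

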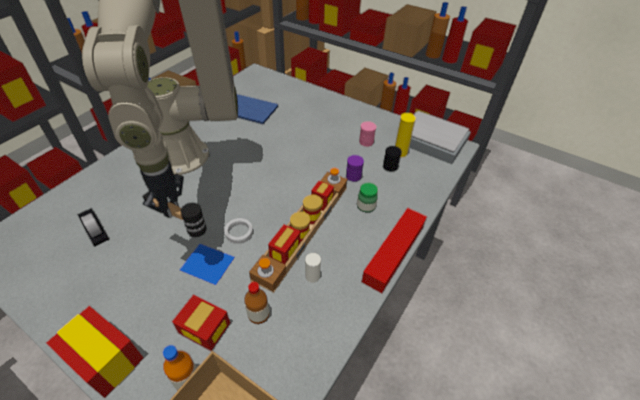

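>>> {"api": "send_rows", "payload": {"targets": [[0.037,0.0113,0,0,255],[0.037,0.0113,0,0,255],[0.037,0.0113,0,0,255],[0.037,0.0113,0,0,255],[0.037,0.0113,0,0,255],[0,0,0,0,255],[0,0,0,0,255],[0,0,0,0,255],[0,0,0,0,255]]}}

```text
clock: 31.5
tcp_pos: [0.5514, -0.2586, 0.1861]
orientation: [-0.001, 0.674, 0.739, -0.0]
wrist_force: [0.2, 0.9, -3.3]
finger_gap: 0.0207
```

```bash
cat > mal.py <<'E'
from h import *
import sys
n=sys.argv[1]
s=st(); d=snap('top',n+'_t.png'); V=cloud(d); d2=snap('scene',n+'_s.png'); S=cloud(d2); np.savez(n+'.npz',timg=d['img'],V=V,simg=d2['img'],S=S); st()
t=s['tcp_pos']; a=np.radians(yaw(s)-90); h=t[:2]+.08*np.array([np.cos(a),np.sin(a)])
for nm,X in (('top',V),('scene',S)):
    m=(np.hypot(X[...,0]-h[0],X[...,1]-h[1])<.045)&(X[...,2]>t[2]+.04)&(X[...,2]<t[2]+.085)
    P=X[m]
    if len(P)>30:
        zt=np.percentile(P[:,2],90); P=P[abs(P[:,2]-zt)<.006]; A=np.c_[P[:,:2]-P[:,:2].mean(0),np.ones(len(P))]; c=np.linalg.lstsq(A,P[:,2],rcond=None)[0]
        print(nm,'head top',circ(P),'slope deg',np.round(np.degrees(np.arctan(c[:2])),1))
print('expected head',np.round(h,4))
for pn,c in (('pinR',(.6335,-.2504)),('pinL',(.5945,.184))):
  for nm,X in (('top',V),('scene',S)):
    im=(d if nm=='top' else d2)['img'].astype(int)
    o=(im[...,0]>110)&(im[...,1]<im[...,0]*.7)&(im[...,2]<im[...,0]*.35)&(im[...,1]>im[...,0]*.25)
    m=o&(np.hypot(X[...,0]-c[0],X[...,1]-c[1])<.03)&(X[...,2]>.055)&(X[...,2]<.11)
    P=X[m]
    if len(P)>5: print(pn,nm,len(P),'z top',np.round(np.percentile(P[:,2],[50,90])*1000,1),circ(P[P[:,2]>np.percentile(P[:,2],90)-.006]))
E
python3 mal.py m15
```

```text
31.5 [ 0.5514 -0.2586  0.1861] 95.26 F [ 0.2  0.9 -3.3] gap 0.0207
31.6 [ 0.5517 -0.2589  0.1867] 95.26 F [ 0.1 -0.5 -3.1] gap 0.0205
top head top (array([ 634.2, -251.6]), 26.9, 380, np.float64(246.1)) slope deg [ 0.3 -0.3]
scene head top (array([ 632.4, -252.2]), 27.4, 294, np.float64(247.7)) slope deg [-0.7  0.5]
expected head [ 0.631  -0.2513]
pinR scene 79 z top [89.9 91.9] (array([ 633.3, -249.8]), 16.0, 77, np.float64(90.0))
pinL top 84 z top [90.1 92.4] (array([596.1, 183.6]), 15.5, 84, np.float64(90.1))
pinL scene 45 z top [90.7 93. ] (array([594.4, 180.8]), 15.1, 39, np.float64(90.8))
```

View pics/m15_s.png

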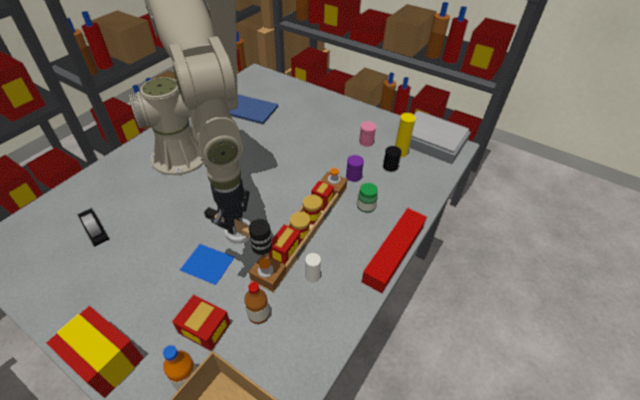

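View pics/m15_t.png

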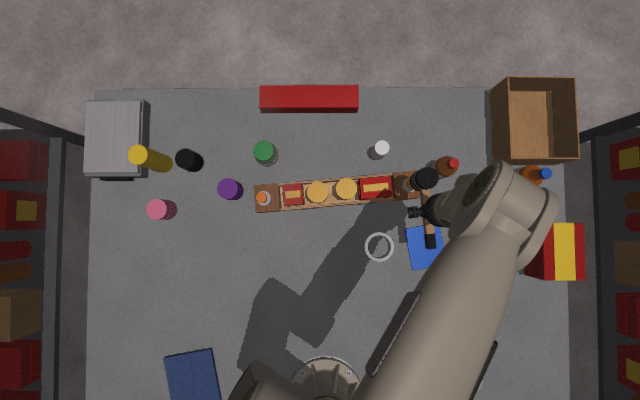

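>>> {"api": "send_rows", "payload": {"targets": [[0.0005,0.0015,0,0,255],[0,0,-0.044,0,255],[0,0,-0.046,0,255],[0,0,0.04,0,255],[0,0,0.05,0,255],[0,0,0,0,255],[0,0,0,0,255]]}}

```text
clock: 32.3
tcp_pos: [0.5541, -0.2578, 0.1888]
orientation: [0.002, 0.674, 0.739, 0.0]
wrist_force: [0.5, -0.0, -4.8]
finger_gap: 0.0203
```

```bash
python3 mal.py m16; python3 - <<'E'
import cv2
a=cv2.imread('pics/m16_s.png'); cv2.imwrite('pics/m16_c.png',cv2.resize(a[200:300,200:340],None,fx=5,fy=5,interpolation=2))
E
```

```text
32.3 [ 0.5541 -0.2578  0.1888] 95.31 F [ 0.5 -0.  -4.8] gap 0.0203
32.4 [ 0.5525 -0.2567  0.1859] 95.32 F [-0.4  0.1 -4.7] gap 0.0208
top head top (array([ 634.6, -251.1]), 27.2, 385, np.float64(253.2)) slope deg [2.5 0.2]
scene head top (array([ 632.1, -251.1]), 27.9, 291, np.float64(252.4)) slope deg [2.  0.1]
expected head [ 0.6337 -0.2504]
pinR scene 74 z top [72.2 74.5] (array([ 633.7, -252.1]), 15.1, 72, np.float64(72.2))
pinL top 84 z top [90.3 92.4] (array([596.2, 183.7]), 15.6, 82, np.float64(90.4))
pinL scene 45 z top [90.1 94. ] (array([596.1, 180.7]), 14.8, 34, np.float64(91.6))
```

View pics/m16_c.png

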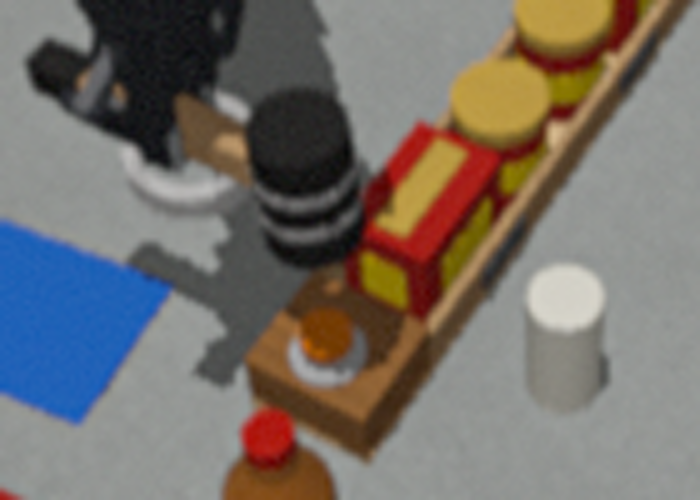

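>>> {"api": "send_rows", "payload": {"targets": [[0,-0.0005,0,0,255],[0,0,-0.049,0,255],[0,0,-0.0495,0,255],[0,0,0.0485,0,255],[0,0,0.05,0,255],[0,0,0,0,255],[0,0,0,0,255]]}}

```text
clock: 33.1
tcp_pos: [0.5537, -0.2578, 0.1872]
orientation: [0.001, 0.673, 0.739, 0.0]
wrist_force: [-0.9, -0.1, -4.1]
finger_gap: 0.0205
```

```bash
python3 mal.py m17; python3 - <<'E'
from h import *
d=eyes.read_camera('scene')
print([(np.round(r['xyz'],4).tolist(),round(r['conf'],2)) for r in eyes.tip_of('pin_right_top','scene')])
print([(np.round(r['xyz'],4).tolist(),round(r['conf'],2)) for r in eyes.tip_of('pin_left_top','scene')])
E
```

```text
33.1 [ 0.5537 -0.2578  0.1872] 95.33 F [-0.9 -0.1 -4.1] gap 0.0205
33.2 [ 0.5523 -0.2569  0.1849] 95.33 F [-0.  -0.5 -4.6] gap 0.0207
top head top (array([ 626.3, -252.1]), 27.2, 301, np.float64(264.9)) slope deg [8.1 0.4]
scene head top (array([ 625. , -250.6]), 27.1, 236, np.float64(264.2)) slope deg [7.7 1.1]
expected head [ 0.6334 -0.2504]
pinR scene 75 z top [72.4 74.6] (array([ 633.9, -251.3]), 14.9, 69, np.float64(72.5))
pinL top 83 z top [90.6 93.5] (array([595.4, 183.8]), 14.9, 79, np.float64(90.8))
pinL scene 45 z top [90.2 93.5] (array([593.9, 179.4]), 15.5, 38, np.float64(90.5))
[([0.633, -0.2498, 0.0738], 0.49)]
[([0.5905, 0.1826, 0.0893], 0.46)]
```

>>> {"api": "send_rows", "payload": {"targets": [[-0.0378,-0.0117,0,0,255],[-0.0378,-0.0117,0,0,255],[-0.0378,-0.0117,0,0,255],[-0.0378,-0.0117,0,0,255],[-0.0378,-0.0117,0,0,255],[0,0,-0.03,0,255],[0,0,-0.03,0,255],[0,0,0,0,255],[0,0,0,0,255],[0,0,0,0,255]]}}

```text
clock: 34.35
tcp_pos: [0.3649, -0.3165, 0.1278]
orientation: [0.001, 0.673, 0.739, -0.0]
wrist_force: [0.2, -0.2, -3.3]
finger_gap: 0.0205
```

```bash
python3 mal.py m18; python3 - <<'E'
from h import *
z=np.load('m18.npz'); X=z['V']; im=z['timg'].astype(int)
for nm,c in (('R',(.6345,-.251)),('L',(.5955,.184))):
    m=(np.hypot(X[...,0]-c[0],X[...,1]-c[1])<.012); print(nm,'top pin', np.round(np.sort(X[m][:,2])[-40:]*1000,1)[::6])
    m=(np.hypot(X[...,0]-c[0],X[...,1]-c[1])<.05)&(abs(X[...,2]-.05)<.004); print(nm,'block',m.sum(),np.round(np.median(X[m][:,2])*1000,1))
z0=np.load('top0.npz')['W']; m=(np.hypot(z0[...,0]-.6345,z0[...,1]+.251)<.012); print('R before',np.round(np.sort(z0[m][:,2])[-40:]*1000,1)[::6])
i=z['timg'];s=z['simg']
cv2.imwrite('pics/m18_c.png',cv2.cvtColor(np.hstack([cv2.resize(i[160:260,370:450],(400,500),interpolation=2),cv2.resize(s[200:300,160:240],(400,500),interpolation=2)]),cv2.COLOR_RGB2BGR))
E
```

```text
34.35 [ 0.3649 -0.3165  0.1278] 95.36 F [ 0.2 -0.2 -3.3] gap 0.0205
34.45 [ 0.3651 -0.3167  0.1281] 95.37 F [-0.5 -0.8 -4.2] gap 0.0208
top head top (array([ 438.1, -308.5]), 26.8, 267, np.float64(205.7)) slope deg [8.3 0.1]
scene head top (array([ 437.8, -310.2]), 28.0, 212, np.float64(206.4)) slope deg [5.8 1.4]
expected head [ 0.4446 -0.309 ]
pinR top 73 z top [71.5 73.7] (array([ 633.2, -248.5]), 14.0, 68, np.float64(71.7))
pinR scene 92 z top [72.3 74.8] (array([ 631.9, -250. ]), 17.0, 86, np.float64(72.4))
pinL top 82 z top [90.8 92.9] (array([593.9, 184.2]), 15.0, 81, np.float64(90.8))
pinL scene 44 z top [90.5 93.7] (array([595.3, 180.4]), 14.8, 35, np.float64(90.9))
R top pin [69.6 70.7 71.3 72.  72.5 73.  74.3]
R block 481 49.0
L top pin [89.2 90.  90.7 91.1 91.5 91.9 93. ]
L block 484 49.5
R before [87.9 88.3 89.  89.5 90.3 91.1 92.8]
```

View pics/m18_c.png

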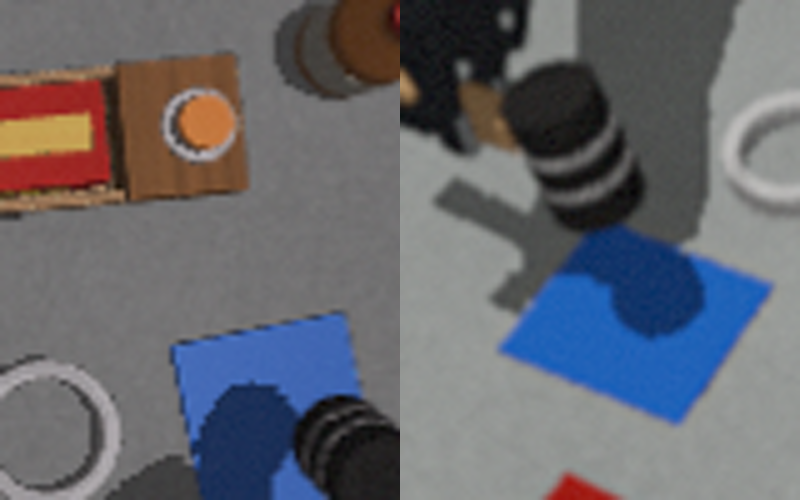

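>>> {"api": "send_rows", "payload": {"targets": [[-0.0015,0.001,-0.04,0,255],[0,0,-0.035,0,255],[0,0,-0.02,0,255],[0,0,-0.007,0,255],[0,0,-0.003,0,255],[0,0,0,0,255],[0,0,0,0,255]]}}

```text
clock: 35.15
tcp_pos: [0.3636, -0.316, 0.023]
orientation: [0.001, 0.673, 0.739, -0.0]
wrist_force: [0.4, 0.1, -4.1]
finger_gap: 0.0205
```

>>> {"api": "send_rows", "payload": {"targets": [[0,0,-0.002,0,255],[0,0,-0.001,0,255],[0,0,0,0,255],[0,0,0,0,255]]}}

```text
clock: 35.55
tcp_pos: [0.3626, -0.3149, 0.0188]
orientation: [0.0, 0.673, 0.739, 0.0]
wrist_force: [0.2, -0.5, -3.5]
finger_gap: 0.0207
```

>>> {"api": "send_rows", "payload": {"targets": [[0,0,-0.001,0,255],[0,0,-0.001,0,255],[0,0,0,0,255],[0,0,0,0,255]]}}

```text
clock: 35.95
tcp_pos: [0.3626, -0.3149, 0.0166]
orientation: [-0.0, 0.673, 0.739, 0.0]
wrist_force: [-0.3, 0.3, -2.5]
finger_gap: 0.0205
```

>>> {"api": "send_rows", "payload": {"targets": [[0,0,-0.0015,0,255],[0,0,0,0,255],[0,0,0,0,255]]}}

```text
clock: 36.25
tcp_pos: [0.3626, -0.3149, 0.0151]
orientation: [-0.0, 0.673, 0.739, 0.0]
wrist_force: [-0.9, -0.2, -2.9]
finger_gap: 0.0203
```

```bash
python3 mal.py m19; python3 - <<'E'
import cv2
a=cv2.imread('pics/m19_s.png'); cv2.imwrite('pics/m19_c.png',cv2.resize(a[190:290,130:250],None,fx=6,fy=6,interpolation=2))
E
```

```text
36.25 [ 0.3626 -0.3149  0.0151] 95.33 F [-0.9 -0.2 -2.9] gap 0.0203
36.35 [ 0.3626 -0.3149  0.0151] 95.33 F [-0.2  0.2 -3.8] gap 0.0204
top head top (array([ 435.6, -308.2]), 26.0, 199, np.float64(92.7)) slope deg [ 7.2 -0.5]
scene head top (array([ 438.3, -308.9]), 26.8, 176, np.float64(93.6)) slope deg [5.4 1. ]
expected head [ 0.4422 -0.3075]
pinR top 74 z top [71.3 73.8] (array([ 633.8, -248.6]), 14.3, 70, np.float64(71.3))
pinR scene 92 z top [72.7 75.1] (array([ 633. , -250.7]), 16.5, 82, np.float64(73.2))
pinL top 83 z top [90.1 92.6] (array([595.3, 184.7]), 15.6, 82, np.float64(90.2))
pinL scene 43 z top [90.7 92.8] (array([594.1, 181.9]), 14.3, 35, np.float64(91.1))
```

View pics/m19_c.png

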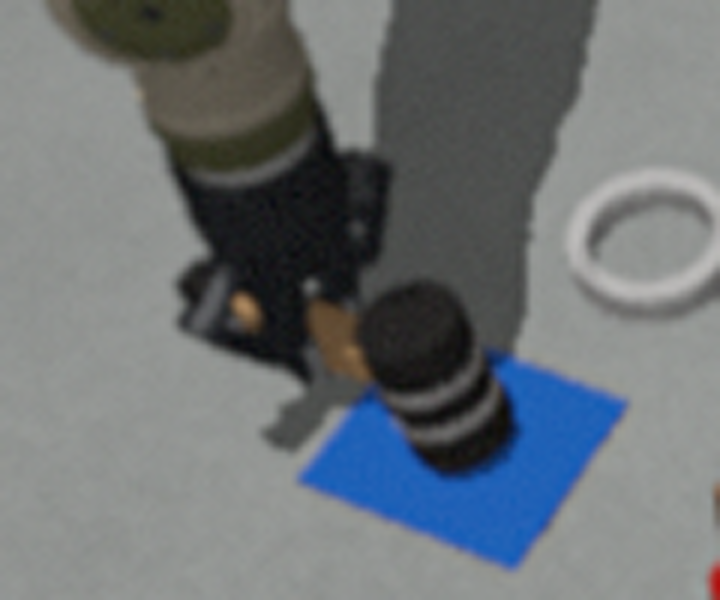

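>>> {"api": "send_rows", "payload": {"targets": [[0,0,-0.0015,0,255],[0,0,-0.001,0,255],[0,0,0,0,255],[0,0,0,0,255]]}}

```text
clock: 36.75
tcp_pos: [0.3626, -0.3152, 0.0136]
orientation: [0.0, 0.673, 0.739, -0.0]
wrist_force: [-3.0, 1.2, 6.1]
finger_gap: 0.0205
```

>>> {"api": "send_rows", "payload": {"targets": [[0,0,0,0,255],[0,0,0.001,0,255],[0,0,0,0,255],[0,0,0,0,200],[0,0,0,0,150],[0,0,0,0,100],[0,0,0,0,0],[0,0,0,0,0],[0,0,0,0,0]], "newtons": 20}}

```text
clock: 37.65
tcp_pos: [0.3627, -0.3149, 0.0136]
orientation: [0.0, 0.673, 0.739, 0.0]
wrist_force: [-0.6, -0.1, 0.5]
finger_gap: 0.0854
```

```bash
python3 mal.py m20; python3 - <<'E'
import cv2
a=cv2.imread('pics/m20_s.png'); cv2.imwrite('pics/m20_c.png',cv2.resize(a[190:290,130:250],None,fx=6,fy=6,interpolation=2))
E
```

```text
37.65 [ 0.3627 -0.3149  0.0136] 95.33 F [-0.6 -0.1  0.5] gap 0.0854
37.75 [ 0.3627 -0.3149  0.0136] 95.33 F [0.3 0.2 0.9] gap 0.0851
top head top (array([ 450.7, -306.3]), 26.5, 263, np.float64(87.2)) slope deg [ 0.3 -1.3]
scene head top (array([ 450.5, -305.7]), 28.9, 229, np.float64(88.7)) slope deg [0.5 0.5]
expected head [ 0.4423 -0.3075]
pinR top 69 z top [71.3 74.2] (array([ 634.3, -248.4]), 14.2, 62, np.float64(71.7))
pinR scene 92 z top [72.4 74.8] (array([ 632.2, -250.1]), 17.2, 85, np.float64(72.4))
pinL top 84 z top [90.4 92.5] (array([595.2, 183.9]), 15.2, 83, np.float64(90.5))
pinL scene 45 z top [90.9 93.5] (array([594.7, 181.3]), 14.4, 36, np.float64(91.3))
```

View pics/m20_c.png

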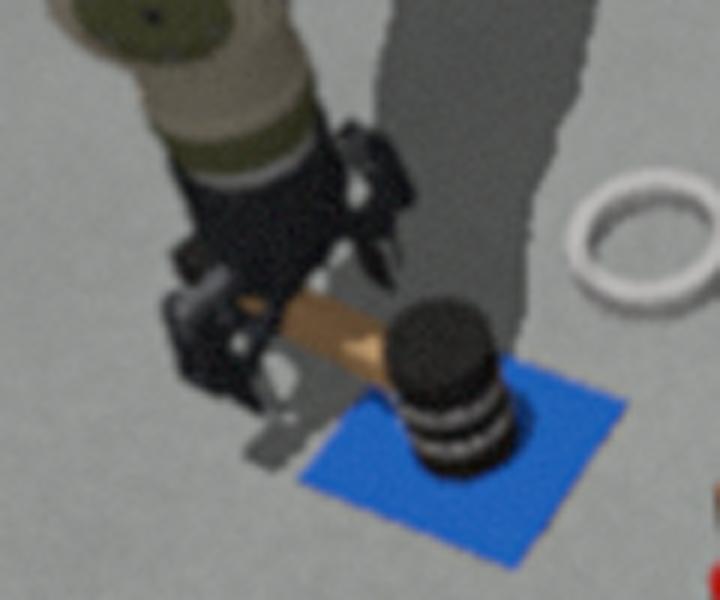

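>>> {"api": "send_rows", "payload": {"targets": [[0,0,0.02,0,0],[0,0,0.05,0,0],[0,0,0.05,0,0],[0,0,0.05,0,0],[0,0,0.04,0,0],[0.042,0.01,0,0,0],[0.045,0.01,0,0,0],[0.045,0.01,0,0,0],[0.045,0.01,0,0,0],[0.045,0.01,0,0,0],[0.03,0.01,0,0,0],[0,0,0,0,0]]}}

```text
clock: 38.95
tcp_pos: [0.6178, -0.2531, 0.2219]
orientation: [-0.0, 0.672, 0.741, 0.0]
wrist_force: [-0.3, -0.6, 0.3]
finger_gap: 0.0857
```

>>> {"api": "send_rows", "payload": {"targets": [[0,0,0,0,0],[0,0,0,0,0]]}}

```text
clock: 39.15
tcp_pos: [0.6136, -0.2551, 0.2235]
orientation: [-0.0, 0.674, 0.739, -0.0]
wrist_force: [-0.8, 1.1, -0.5]
finger_gap: 0.085
```

```bash
python3 - <<'E'
from h import *
s=st(); d=snap('wrist','w21.png'); X=cloud(d,tool(s)@np.array(d['T_tool_cam'])); np.savez('w21.npz',img=d['img'],W=X); st()
def pin(X,im,c):
    im=im.astype(int); o=(im[...,0]>110)&(im[...,1]<im[...,0]*.7)&(im[...,2]<im[...,0]*.35)&(im[...,1]>im[...,0]*.25)
    m=o&(np.hypot(X[...,0]-c[0],X[...,1]-c[1])<.035)&(X[...,2]>.055)&(X[...,2]<.11); P=X[m]
    md=np.median(P[:,2]); Q=P[abs(P[:,2]-md)<.004]; print(len(P),np.round(md*1000,2),np.round(np.mean(Q[:,2])*1000,2),circ(Q))
    m=(np.hypot(X[...,0]-c[0],X[...,1]-c[1])<.05)&(abs(X[...,2]-.05)<.004); print('block',m.sum(),np.round(np.median(X[m][:,2])*1000,2))
pin(X,d['img'],(.632,-.25))
z=np.load('w1.npz'); pin(z['W'],z['img'],(.593,.184))
P=blob(X,0,(.6225,-.145),.03,.08,.092)[0]; print('long top z',len(P),np.median(P[:,2]) if len(P) else 0)
E
```

```text
39.15 [ 0.6136 -0.2551  0.2235] 95.3 F [-0.8  1.1 -0.5] gap 0.085
39.2 [ 0.6135 -0.2554  0.2239] 95.27 F [ 0.  -0.2  0.2] gap 0.0852
281 72.3 72.28 (array([ 633. , -250.1]), 15.7, 281, np.float64(72.3))
block 4852 49.38
1290 90.73 90.75 (array([592.7, 183.7]), 16.0, 1289, np.float64(90.7))
block 5514 49.37
long top z 3465 0.08546977561613506
```

View pics/w21.png

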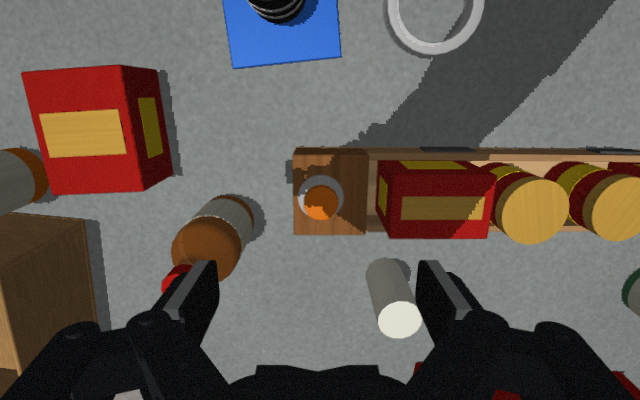

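Pin R reads 72.3 mm against a bias of about -0.6 mm, so it is home. Back to the mallet to re-grip it closer to the head.

>>> {"api": "send_rows", "payload": {"targets": [[-0.043,-0.011,0,0,0],[-0.046,-0.012,0,0,0],[-0.046,-0.012,0,0,0],[-0.046,-0.012,0,0,0],[-0.0445,-0.0105,0,0,0],[0,0,0,0,0],[0,0,0,0,0],[0,0,0,0,0]]}}

```text
clock: 40.0
tcp_pos: [0.3892, -0.3128, 0.2243]
orientation: [0.001, 0.674, 0.739, 0.0]
wrist_force: [0.4, -0.1, 0.1]
finger_gap: 0.0856
```

```bash
python3 - <<'E'
from h import *
s=st(); d=snap('wrist','w22.png'); W=cloud(d,tool(s)@np.array(d['T_tool_cam'])); st()
im=d['img'].astype(int)
print('head',circ(blob(W,0,(.448,-.308),.05,.082,.095)[0]))
wood=(im[...,0]>im[...,2]*1.4)&(W[...,2]>.052)&(W[...,2]<.064)&(np.hypot(W[...,0]-.37,W[...,1]+.31)<.08)
P=W[wood]; x=P[:,0]
for lo in np.arange(.29,.42,.02):
    k=(x>=lo)&(x<lo+.02)
    if k.sum()>50: print(round(lo+.01,3),k.sum(),np.round(np.median(P[k,1]),4),np.round(np.median(P[k,2]),4))
E
```

```text
40.0 [ 0.3892 -0.3128  0.2243] 95.29 F [ 0.4 -0.1  0.1] gap 0.0856
40.05 [ 0.3896 -0.3126  0.224 ] 95.34 F [-1.  -0.9 -0.2] gap 0.0855
head (array([ 449.4, -308.4]), 27.0, 2555, np.float64(88.2))
0.32 544 -0.3195 0.0586
0.34 552 -0.3184 0.0587
0.36 516 -0.3162 0.0587
0.38 492 -0.3144 0.0587
0.4 436 -0.3125 0.0587
0.42 289 -0.312 0.0586
```

>>> {"api": "send_rows", "payload": {"targets": [[0,-0.001,-0.04,0,0],[0,0,-0.045,0,0],[0,0,-0.045,0,0],[0,0,-0.035,0,0],[0,0,-0.02,0,0],[0,0,-0.009,0,0],[0,0,-0.0025,0,0],[0,0,0,0,0],[0,0,0,0,0],[0,0,0,0,255],[0,0,0,0,255],[0,0,0,0,255]], "newtons": 120}}

```text
clock: 41.25
tcp_pos: [0.3894, -0.3137, 0.0277]
orientation: [0.001, 0.673, 0.739, -0.0]
wrist_force: [-0.2, -0.1, 0.4]
finger_gap: 0.0444
```

>>> {"api": "send_rows", "payload": {"targets": [[0,0,0,0,255],[0,0,0,0,255],[0,0,0,0,255],[0,0,0,0,255],[0,0,0,0,255],[0,0,0,0,255],[0,0,0,0,255],[0,0,0,0,255],[0,0,0,0,255],[0,0,0,0,255],[0,0,0,0,255],[0,0,0,0,255]]}}

```text
clock: 42.45
tcp_pos: [0.3891, -0.3135, 0.0276]
orientation: [0.0, 0.673, 0.739, -0.0]
wrist_force: [-1.3, 1.5, 5.1]
finger_gap: 0.0204
```

>>> {"api": "send_rows", "payload": {"targets": [[0,0,0.01,0,255],[0,0,0.02,0,255],[0,0,0.04,0,255],[0,0,0.045,0,255],[0,0,0.035,0,255],[0,0,0.01,0,255],[0,0,0,0,255]]}}

```text
clock: 43.15
tcp_pos: [0.3896, -0.314, 0.1882]
orientation: [0.001, 0.673, 0.739, -0.0]
wrist_force: [0.8, 0.3, -4.3]
finger_gap: 0.0207
```

>>> {"api": "send_rows", "payload": {"targets": [[0.013,0.0447,0,0,255],[0.013,0.0447,0,0,255],[0.013,0.0447,0,0,255],[0.013,0.0447,0,0,255],[0.013,0.0447,0,0,255],[0.013,0.0447,0,0,255],[0.013,0.0447,0,0,255],[0.013,0.0447,0,0,255],[0.013,0.0447,0,0,255],[0.013,0.0447,0,0,255],[0.0135,0.045,0,0,255],[0,0,0,0,255]]}}

```text
clock: 44.35
tcp_pos: [0.5321, 0.1835, 0.1835]
orientation: [-0.002, 0.671, 0.741, -0.001]
wrist_force: [-0.9, -1.5, -4.4]
finger_gap: 0.0204
```

>>> {"api": "send_rows", "payload": {"targets": [[0,0,0,0,255],[0,0,0,0,255]]}}

```text
clock: 44.55
tcp_pos: [0.5311, 0.1777, 0.185]
orientation: [-0.001, 0.674, 0.739, -0.002]
wrist_force: [-0.1, 0.6, -2.5]
finger_gap: 0.0204
```

```bash
sed -i 's/\.08\*np/.06*np/' mal.py; python3 mal.py m23
```

```text
44.55 [0.5311 0.1777 0.185 ] 95.31 F [-0.1  0.6 -2.5] gap 0.0204
44.65 [0.5318 0.1772 0.1862] 95.23 F [ 0.2  1.1 -2.7] gap 0.0199
top head top (array([595. , 182.7]), 26.7, 277, np.float64(244.6)) slope deg [-0.3 -0.5]
scene head top (array([584.2, 176.8]), 36.2, 154, np.float64(246.2)) slope deg [-1.8  0.6]
expected head [0.5908 0.1833]
pinR top 74 z top [71.6 74.1] (array([ 633.4, -248.8]), 14.4, 70, np.float64(71.7))
pinR scene 93 z top [72.7 75. ] (array([ 632.4, -249.5]), 17.3, 83, np.float64(72.9))
pinL scene 39 z top [91.7 93.4] (array([594.5, 180.5]), 14.0, 35, np.float64(91.7))
```

View pics/m23_s.png

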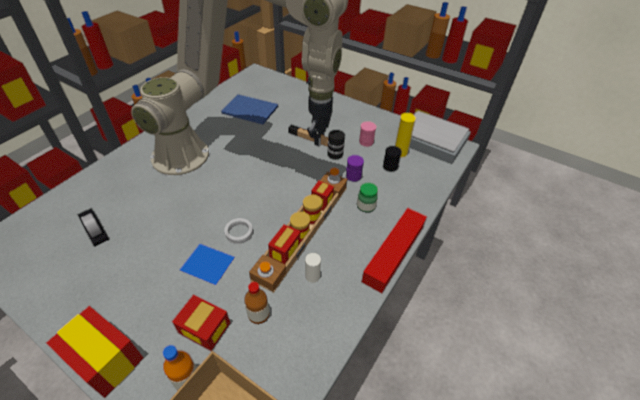

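>>> {"api": "send_rows", "payload": {"targets": [[0.0005,0.0012,0,0,255],[0,0,-0.043,0,255],[0,0,-0.046,0,255],[0,0,0.04,0,255],[0,0,0.05,0,255],[0,0,0,0,255],[0,0,0,0,255]]}}

```text
clock: 45.35
tcp_pos: [0.5345, 0.1793, 0.19]
orientation: [0.001, 0.674, 0.739, 0.002]
wrist_force: [-0.2, 0.0, -3.6]
finger_gap: 0.0203
```

```bash
python3 mal.py m24
```

```text
45.35 [0.5345 0.1793 0.19  ] 95.26 F [-0.2  0.  -3.6] gap 0.0203
45.45 [0.5326 0.1792 0.1875] 95.28 F [ 0.4 -0.6 -4.5] gap 0.0203
top head top (array([596. , 184.4]), 26.9, 273, np.float64(253.9)) slope deg [ 3.2 -0.1]
scene head top (array([592. , 184.4]), 29.1, 150, np.float64(253.0)) slope deg [2.8 1.8]
expected head [0.5943 0.1848]
pinR top 71 z top [71.5 73.9] (array([ 633.8, -248.7]), 14.1, 68, np.float64(71.7))
pinR scene 93 z top [72.5 74.6] (array([ 633.8, -249.8]), 15.8, 87, np.float64(72.7))
pinL top 8 z top [72.7 76.3] (array([590.5, 171.8]), 6.5, 7, np.float64(73.0))
pinL scene 40 z top [71.6 74.3] (array([595.4, 179.6]), 14.3, 34, np.float64(72.0))
```

>>> {"api": "send_rows", "payload": {"targets": [[-0.013,-0.0447,0,0,255],[-0.013,-0.0447,0,0,255],[-0.013,-0.0447,0,0,255],[-0.013,-0.0447,0,0,255],[-0.013,-0.0447,0,0,255],[-0.013,-0.0447,0,0,255],[-0.013,-0.0447,0,0,255],[-0.013,-0.0447,0,0,255],[-0.013,-0.0447,0,0,255],[-0.013,-0.0447,0,0,255],[-0.0145,-0.0455,0,0,255],[0,0,0,0,255]]}}

```text
clock: 46.65
tcp_pos: [0.3864, -0.3179, 0.1866]
orientation: [-0.0, 0.676, 0.737, -0.001]
wrist_force: [0.7, 1.3, -3.7]
finger_gap: 0.0207
```

>>> {"api": "send_rows", "payload": {"targets": [[0,0,0,0,255],[0,0,0,0,255]]}}

```text
clock: 46.85
tcp_pos: [0.388, -0.3115, 0.187]
orientation: [-0.001, 0.673, 0.739, 0.0]
wrist_force: [-0.7, 0.4, -3.5]
finger_gap: 0.0207
```

```bash
python3 mal.py m25
```

```text
46.85 [ 0.388  -0.3115  0.187 ] 95.34 F [-0.7  0.4 -3.5] gap 0.0207
46.95 [ 0.3886 -0.3113  0.1876] 95.43 F [-0.4  0.3 -3.3] gap 0.0203
top head top (array([ 448., -305.]), 27.3, 395, np.float64(249.8)) slope deg [ 2.2 -0.1]
scene head top (array([ 438.9, -306.9]), 36.5, 262, np.float64(251.6)) slope deg [0.6 0.6]
expected head [ 0.4477 -0.306 ]
pinR top 72 z top [71.5 74.6] (array([ 633.9, -248.4]), 14.0, 64, np.float64(71.7))
pinR scene 93 z top [72.4 74.2] (array([ 632.6, -249.2]), 16.8, 87, np.float64(72.5))
pinL top 74 z top [72.  75.3] (array([594.6, 183.1]), 14.4, 68, np.float64(72.3))
pinL scene 43 z top [72.5 75.1] (array([593.7, 181.3]), 16.5, 38, np.float64(72.7))
```

View pics/m25_t.png

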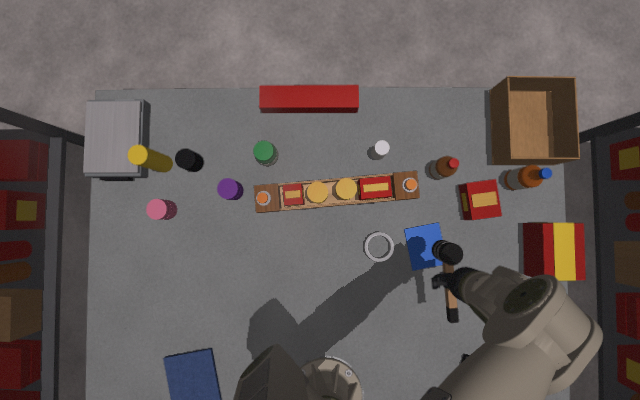

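>>> {"api": "send_rows", "payload": {"targets": [[0,-0.002,-0.04,0,255],[0,0,-0.045,0,255],[0,0,-0.035,0,255],[0,0,-0.02,0,255],[0,0,-0.01,0,255],[0,0,-0.006,0,255],[0,0,0,0,255],[0,0,0,0,255],[0,0,-0.002,0,255],[0,0,0,0,255]]}}

```text
clock: 47.95
tcp_pos: [0.389, -0.3152, 0.0308]
orientation: [0.001, 0.673, 0.739, -0.0]
wrist_force: [-0.7, -0.0, -4.9]
finger_gap: 0.0205
```

>>> {"api": "send_rows", "payload": {"targets": [[0,0.001,-0.002,0,255],[0,0,-0.0015,0,255],[0,0,0,0,255],[0,0,0,0,255]]}}

```text
clock: 48.35
tcp_pos: [0.3885, -0.3136, 0.0266]
orientation: [-0.0, 0.673, 0.739, 0.0]
wrist_force: [-0.9, 0.4, -3.6]
finger_gap: 0.0204
```

>>> {"api": "send_rows", "payload": {"targets": [[0,0,-0.0015,0,255],[0,0,-0.0005,0,255],[0,0,0,0,255],[0,0,0,0,255]]}}

```text
clock: 48.75
tcp_pos: [0.3887, -0.3139, 0.0252]
orientation: [0.0, 0.673, 0.739, -0.0]
wrist_force: [-3.3, 0.4, 5.7]
finger_gap: 0.0204
```

Contact. Ease the grip, open, and rise straight up.

>>> {"api": "send_rows", "payload": {"targets": [[0,0,0,0,255],[0,0,0,0,255],[0,0,0,0,200],[0,0,0,0,150],[0,0,0,0,100],[0,0,0,0,0],[0,0,0,0,0],[0,0,0,0,0],[0,0,0.02,0,0],[0,0,0.05,0,0],[0,0,0.05,0,0],[0,0,0.05,0,0]], "newtons": 20}}

```text
clock: 49.95
tcp_pos: [0.3883, -0.3133, 0.1963]
orientation: [-0.0, 0.673, 0.739, 0.0]
wrist_force: [1.6, -0.4, -0.8]
finger_gap: 0.0852
```

>>> {"api": "send_rows", "payload": {"targets": [[0,0,0.03,0,0],[0.02,0.047,0,0,0],[0.02,0.047,0,0,0],[0.02,0.047,0,0,0],[0.02,0.047,0,0,0],[0.02,0.047,0,0,0],[0.02,0.047,0,0,0],[0.02,0.047,0,0,0],[0.02,0.047,0,0,0],[0.02,0.047,0,0,0],[0,0,0,0,0],[0,0,0,0,0]]}}

```text
clock: 51.15
tcp_pos: [0.5647, 0.1016, 0.224]
orientation: [-0.0, 0.672, 0.74, -0.0]
wrist_force: [-0.9, 0.1, -0.2]
finger_gap: 0.0855
```

```bash
cat > fin.py <<'E'
from h import *
import sys
n=sys.argv[1]
s=st(); d=snap('wrist',n+'_w.png'); W=cloud(d,tool(s)@np.array(d['T_tool_cam'])); im=d['img']
dt=snap('top',n+'_t.png'); V=cloud(dt); dss=snap('scene',n+'_s.png'); st()
def pin(X,im,c):
    im=im.astype(int); o=(im[...,0]>110)&(im[...,1]<im[...,0]*.7)&(im[...,2]<im[...,0]*.35)&(im[...,1]>im[...,0]*.25)
    m=o&(np.hypot(X[...,0]-c[0],X[...,1]-c[1])<.025)&(X[...,2]>.055)&(X[...,2]<.11); P=X[m]
    if len(P)<20: return
    md=np.median(P[:,2]); m=(np.hypot(X[...,0]-c[0],X[...,1]-c[1])<.05)&(abs(X[...,2]-.05)<.004)
    print(len(P),'pin z',np.round(md*1000,2),'block',np.round(np.median(X[m][:,2])*1000,2))
for k,X,i in (('wrist',W,im),('top',V,dt['img'])):
    print(k); pin(X,i,(.594,.184)); pin(X,i,(.633,-.25))
P=V[(np.hypot(V[...,0]-.449,V[...,1]+.308)<.05)&(V[...,2]>.08)&(V[...,2]<.1)]
if len(P)>50: print('mallet',circ(P))
i=dt['img'].astype(int); b=(i[...,2]>70)&(i[...,2]>i[...,0]*1.8)&(V[...,2]<.015)&(np.hypot(V[...,0]-.45,V[...,1]+.31)<.12); print('pad',rect(V[b]))
a=np.radians(5.16);u=np.array([np.cos(a),np.sin(a)]);v=np.array([-u[1],u[0]]);q=V[...,:2]-np.array([.6151,-.0331]);x=q@u*1000;y=q@v*1000
for nm,lo,hi in (('long',-160,-62),('tin1',-61,12),('tin2',18,92),('short',96,165)):
    m=(abs(V[...,2]-.085)<.006)&(abs(x)<45)&(y>lo)&(y<hi); P=np.c_[x[m],y[m]].astype(np.float32)
    if len(P)>50: print(nm,cv2.minAreaRect(P),'z',np.round(np.median(V[m][:,2])*1000,1),'y',P[:,1].min(),P[:,1].max())
cv2.imwrite('pics/'+n+'_c.png',cv2.resize(cv2.cvtColor(dss['img'],cv2.COLOR_RGB2BGR)[150:300,150:370],None,fx=3.6,fy=3.6,interpolation=2))
E
python3 fin.py f1
```

```text
51.15 [0.5647 0.1016 0.224 ] 95.5 F [-0.9  0.1 -0.2] gap 0.0855
51.3 [0.5644 0.0993 0.2246] 95.25 F [-0.3 -1.1 -0. ] gap 0.0854
wrist
top
71 pin z 71.5 block 49.0
mallet (array([ 453. , -307.7]), 26.6, 275, np.float64(87.0))
pad (array([ 449.5, -307.6]), array([129.5, 110.9]), 11.2, 992, np.float64(2.3))
long ((-0.6295871734619141, -112.25006103515625), (60.09389877319336, 90.57313537597656), 0.14747491478919983) z 84.5 y -157.54779 -66.916176
tin1 ((3.769287109375, -28.023693084716797), (57.78432083129883, 57.99768829345703), 84.7796630859375) z 85.1 y -57.259155 1.5097564
tin2 ((2.7005887031555176, 54.51301574707031), (59.42450714111328, 55.030487060546875), 39.85293960571289) z 84.9 y 26.463396 85.40901
short ((10.100662231445312, 118.30436706542969), (41.576332092285156, 37.207359313964844), 1.3785067796707153) z 85.0 y 99.9127 137.40276
```

View pics/f1_c.png

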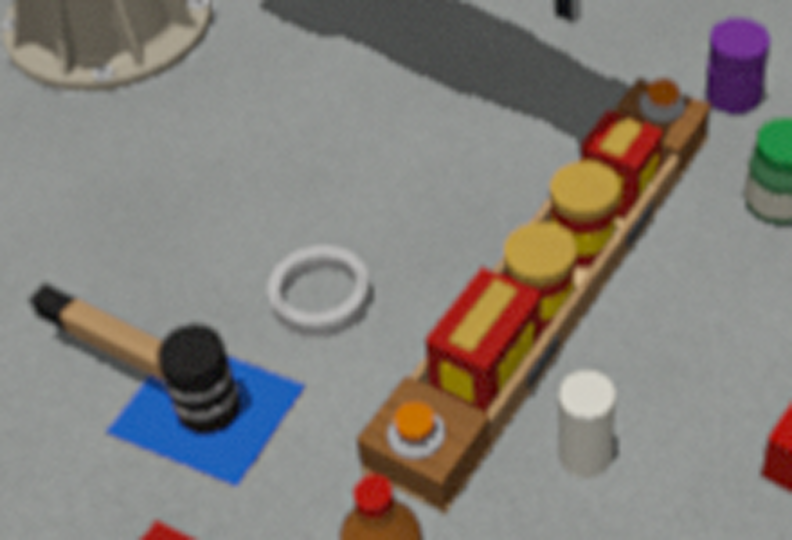

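View pics/f1_w.png

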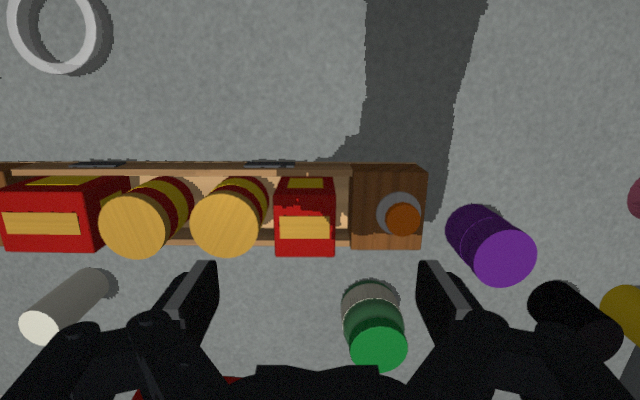

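View pics/f1_t.png

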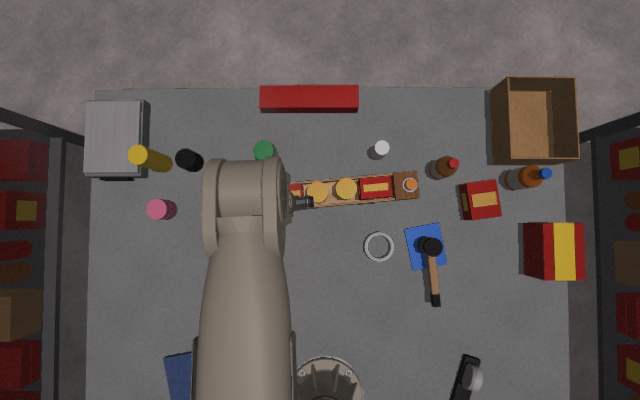

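```bash
python3 - <<'E'
from h import *
s=st(); d=snap('wrist'); W=cloud(d,tool(s)@np.array(d['T_tool_cam']))
P=W[212:228,393:413].reshape(-1,3); print('pinL',np.round(np.nanmedian(P,0)*1000,1)); m=(np.hypot(W[...,0]-.594,W[...,1]-.184)<.06)&(abs(W[...,2]-.05)<.004); print('block',np.median(W[m][:,2]))
E
```

```text
51.3 [0.5644 0.0993 0.2246] 95.25 F [-0.3 -1.1 -0. ] gap 0.0854
pinL [591.9 180.4  72.2]
block 0.04934913793737511
```

>>> {"api": "send_rows", "payload": {"targets": [[-0.045,0,0.01,0,0],[-0.045,0,0.02,0,0],[-0.045,0.02,0.02,0,0],[-0.03,0.045,0.02,0,0],[0,0.045,0,0,0],[0,0.045,0,0,0],[0,0.045,0,0,0],[0,0.045,0,0,0],[0,0,0,0,0],[0,0,0,0,0],[0,0,0,0,0]]}}

```text
clock: 52.45
tcp_pos: [0.4067, 0.3368, 0.291]
orientation: [0.0, 0.674, 0.739, -0.0]
wrist_force: [-0.4, 0.1, 0.6]
finger_gap: 0.0856
```

```bash
python3 fin.py f2
```

```text
52.45 [0.4067 0.3368 0.291 ] 95.22 F [-0.4  0.1  0.6] gap 0.0856
52.6 [0.4068 0.3368 0.2912] 95.19 F [ 1.1 -0.1  0.7] gap 0.0857
wrist
top
77 pin z 71.9 block 49.47
73 pin z 71.25 block 49.08
mallet (array([ 453.2, -307. ]), 26.5, 277, np.float64(87.0))
pad (array([ 449.6, -307.9]), array([129.4, 110. ]), 11.1, 993, np.float64(2.2))
long ((-0.6661949157714844, -111.81732177734375), (90.10767364501953, 60.03770446777344), 89.96356201171875) z 84.6 y -156.86832 -66.75491
tin1 ((3.7049503326416016, -27.955739974975586), (57.70294952392578, 57.907997131347656), 85.06756591796875) z 85.0 y -57.297318 1.6365242
tin2 ((1.150991439819336, 56.06773376464844), (57.57252883911133, 60.3477668762207), 84.79673767089844) z 85.1 y 26.508196 84.97319
short ((0.83026123046875, 127.55274963378906), (59.804237365722656, 55.308876037597656), 0.5306332111358643) z 84.7 y 99.873146 155.17764
```

View pics/f2_t.png

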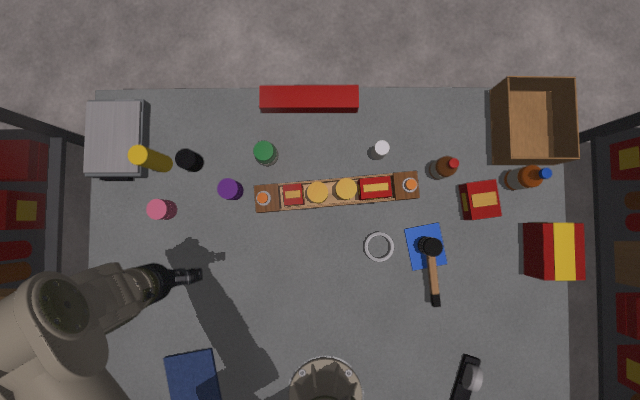

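View pics/f2_s.png

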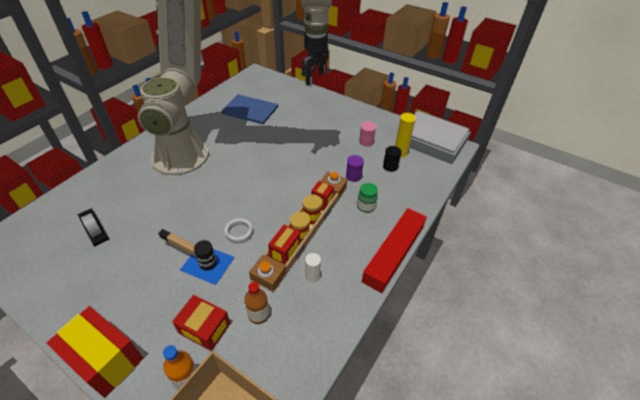

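Everything checks out: four goods are upright in the lane, both pins read home, the mallet stands on its pad, and the other goods are where they were.

```bash
python3 -c "
from workcell import ticket; print(ticket.hand_in())"
```

```text
the job is handed in; nothing more can be done
None
```

The job is done and handed in at about 52.6 s of the 210 s allowed. Only four of the five possible goods were on the bench: the long carton, the short carton and two tins. I packed all four upright in the crate lane, left the oversize carton and other goods alone, drove both pins down with the mallet, and put the mallet back on its pad.

- **Goods in the crate:** the last top view shows all four standing on the floor (tops read about 85 mm, expected 86), with gaps of roughly 9 to 25 mm. Tin 1 shifted about 6 mm along the lane after I had released it, either from my release or from the announced knock. It still stands upright, touching a side wall.
- **Pins:** both read 72.2–72.3 mm on the wrist camera, which reads about 0.6 mm low here. That is about 73 mm, fully home. The top camera reads 71.3–71.9 mm with its own low bias of 0.5 to 1 mm. When up, the pins had read about 91 mm instead of the stated 93 mm, so measured travel was about 18 mm, not 20 mm. A second blow on the right pin moved it no further.
- **Mallet:** the blows tilted it in the grip by about 8° on the right pin and 3° on the left. After the right pin I set it down on the pad and re-gripped it. After the left pin I set it back down on the pad, and it now stands upright on its face, within about 3 mm of where it was.

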